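# Refit the filter cover of the bench extractor and hold it on its new gasket

## Task

The bench extractor has a new filter and a freshly glued gasket: lower its loose access cover onto the raised rim on the sloping top, fastener uphill and still open. Then lock it by turning the quarter-turn fastener clockwise until the slot in its wing lines up with the index line on the cover. Press the cover down until the gasket is squeezed and the cover is firmly against the metal of the rim, without brute force, and finish while still holding it pressed there so that the glue can take; leave the other things on the table where they are.

Things in the scene. Friction and masses are not known exactly. Their poses are not given: they have to be found in the camera images.
- unit: Bench extractor, grey sheet-metal box on rubber feet, fixed, 260 deep (x) x 290 wide (y), 100 high in front, 165 at the back; its top slopes 14 degrees down to the front. Controls and louvres on the front (-x), exhaust spigot at the back. Origin: centre of the underside, z up.
- rim: Upright steel rim round the filter opening in the sloping top: 157 (x) x 187 (y) outside, walls 4 thick, 22 above the sloping sheet. Origin: centre of the opening, level with the free gasket's top, 4 above the wall tops. z square to the slope, x up the slope (to the back), y level. Inside runs a lip with its underside 10 below the origin, inner edge 62.5 (x), 77.5 (y) from the centre.
- gasket (a joint): Compression (m) of the black rubber ring, 10 wide, on the rim's lip, standing 4 mm above the rim walls: 0 = free, grows as the cover is pressed down. Springy, about 4 N per mm in all; the cover's weight alone squeezes it about 1.2 mm. At 0.004 the cover meets the metal of the rim.
- cover: Loose aluminium cover, 170 (x) x 200 (y), 0.47 kg: 3 thick sheet, edges folded down 18, like a shallow lid; fits over the rim with 3.5 spare each side. Starts flat on the table, right way up. Origin: centre, at the folded edges' lower rim; sheet from 18 to 21 above it. z up, x to the fastener. Seated: axes parallel to rim, origin 19 below its origin along z (22 when fully pressed).
- handle (a point): Middle of the cover's dark handle bar, at (-25, 0, 52) in the cover's frame. The bar is flat-sided, 8 thick (cover's x), 14 high, 104 long (cover's y), on two end posts 94 apart; 24 free below it; its top is 38 above the sheet. Axes as the cover.
- wing (a point): Middle of the fastener's grip wing, at (43, 0, 38) in the cover's frame: black upright bar 10 thick, 38 long, 26 high, on a 34 wide round foot, top 30 above the sheet, white sight slot along its top. Turns with the fastener: wing and slot lie along this point's y axis; z is the turning axis. On the cover a black index line runs from the foot to the cover's +x edge.
- fastener (a joint): Angle (rad), growing clockwise from above: 0 = open, wing along the cover's y; stop at 1.571 = locked, wing and slot along the cover's x, in line with the index line. Starts at 0.05 to 0.35. Friction 0.06 N m. Under the sheet it swings a 27 long pawl under the rim's lip when locked: put the cover on with it open. Locked, the cover still has about 2 mm play; locking does not squeeze the gasket.
- bobbin_tin: Bystander: shut steel tin of bobbins, 65 x 105 x 26, lying flat; origin centre of the underside.
- thread_cone: Bystander: grey cone of thread, 72 wide, 135 high, standing; origin centre of the underside.
- pin_jar: Bystander: small glass jar, 60 wide, 75 high, standing; origin centre of the underside.

How it is judged:
On the way, in this order (a step that is already met when the one before it is completed fails the run):
1. the cover sits on the gasket over the rim, fastener uphill and still open (x of wing in the frame of rim above 0.03 m and z of cover in the frame of rim below -0.0165 m and angle between the z axis of cover and the z axis of rim, either way round below 0.03 rad and value of joint fastener below 1 rad and distance between cover and rim below 0.025 m), for 0.2 s.
2. the fastener is turned until its slot lines up with the index line, the cover on the rim (value of joint fastener above 1.42 rad and z of cover in the frame of rim below -0.0155 m and x of wing in the frame of rim above 0.03 m and distance between cover and rim below 0.025 m), for 0.2 s.
At the end, for the whole second after the job is handed in: Cover over the rim, fastener uphill, square within 0.03 rad; slot in line with the index line within 0.15 rad; gasket squeezed by over 3 of its 4 mm (weight alone: 1.2), cover within 1.5 mm of the metal; the gripper still presses on the cover with over 3 N; all still (value of joint fastener above 1.42 rad and value of joint gasket above 0.003 m and z of cover in the frame of rim below -0.0205 m and angle between the z axis of cover and the z axis of rim, either way round below 0.03 rad and x of wing in the frame of rim above 0.03 m and contact force between the fingers and cover above 3 N and linear speed of cover below 0.02 m/s and distance between cover and rim below 0.025 m); the arm keeps its last pose, push and grip.
It fails at once if brute force: more than 80 N between the cover and the extractor (contact force between cover and rim above 80 N).
It fails at once if a bystander is moved by more than 30 mm (distance of any of bobbin_tin, thread_cone, pin_jar from where it was at the start of the episode above 0.03 m).
It also fails if it takes over 58 s, if anything falls off the work surface, if the arm or the gripper's body presses on something with over 40 N, if the wrist force passes 120 N, or if a joint passes its speed limit or range.

## Robot

A 6-joint arm with a two-finger parallel gripper is mounted at the origin on the work surface. World frame = base frame: x ahead of the robot, y to its left, z up, the work surface at z = 0. Lengths are in m, angles in rad, forces in N, time in s.
With the tool pointing down it reaches from about 0.35 to 0.8 m from the base axis. Payload 7.3 kg.
Tool frame: the origin (TCP) lies at the very end of the fingers, on their centre line; the grasp point (between the pads) lies 19 mm behind it; y points along the fingers, z is the direction in which the jaws open and shut, and the axes are right-handed (so a half turn about y gives the same grasp; the last joint's range is limited). The gripper opens to 85 mm and grips with 20 to 120 N. Pads are 22 mm wide; open, the fingers measure 114 mm over their backs; the gripper's body (76 mm by 85 mm) begins 54 mm behind the grasp point. The pads swing forward as they close: fully open they stand 13 mm farther back than shut.
Start: joints at [1.193, 0.342, 1.524, -0, 1.275, -0.146], TCP at [0.121, 0.511, 0.207] pointing down, gripper open.
Joint ranges: [-2.53, 2.53], [-0.77, 2.02], [0.04, 2.7], [-1, 4.14], [0.28, 2.66], [-3.11, 3.11]. Speed limits (rad/s): [2.57, 2.57, 3.14, 3.14, 3.14, 3.14].

## Interface

Orientations are given as a rotation vector (axis times angle).
In Python, from bench import monitor, get_image, env gives the robot as it stands.
- The arm moves only by the shell command python3 -m handwheel 'ROWS' [FORCE]. ROWS is text: rows parted by semicolons, each of 7 numbers parted by spaces: the turn, a rotation vector about the tool's x, y, z in rad, then the shift along the tool's x, y, z in cm, then the closure, from 0 (fully open) to 1 (shut). In form: ax ay az x y z grip; .... A call has 1 to 12 rows; each row is the pose to reach, as a shift and turn from the pose commanded when the call began, along the tool's axes at that moment; what a row does not reach only later rows make up. A row lasts 1/8 s, in which the tool goes at most 62.5 mm and 10.7 degrees, less where a joint would pass 70% of its speed; a pose out of reach is approached as far as the arm can. A call with a gripper value outside its range is refused whole. The fingers move at their own pace and stop on an object; FORCE is the grip in N (left out, the last holds). Time passes only in rows, so rows that repeat a pose let the fingers close. It gives the time, the measured TCP pose, the force and the opening at its end, in the units of the state.
- monitor.get_obs(): the state, without advancing time (a new reading comes with each control period).
- get_image(name): name is "scene" or "top" or "wrist"; returns a dict with "frame" (480x640x3 uint8, red, green, blue), "z_map" (480x640 float32, m along the optical axis (not along the pixel's ray), 0 where there is no reading), "K" (3x3 intrinsics, pixels), "position" and "orientation" of the camera in the world; the wrist camera has in their place "tool_from_camera" (4x4, takes a point from camera to tool coordinates, whose origin is the TCP and whose axes are the tool frame's). Camera axes: x right, y down, z forward; pixel columns grow to the right and rows downward; lengths in m; the calibration is good to about 2 mm. A picture is of the moment at which its call begins: read the wrist's pose just before it.
- env.job_done(): hands the job in, once; it reports no verdict.
The state is a dict: "time_s": time; "joint_positions": joint angles; "joint_vel": joint speeds; "tau": joint torques, N m; "tcp_pos": TCP position; "ee_rot": TCP orientation; "ft_force": force on the tool from outside, world axes, zero at the start; "wrist_torque": the same for the moment, N m; "width": finger opening in m.
Only numpy, scipy, OpenCV 4.12 (cv2) and the standard library are available. Lean on these libraries where they do the work, as an engineer would, in place of code of your own. Each camera call takes 0.05 s, during which the arm holds its last target.

## Working session

There is one attempt and no reset: what is moved stays moved. The work goes in short steps, Python scripts to look and compute and a shell command to move; the robot and the scene stay as the last step left them, time stands still between calls to the robot, and variables do not carry over. Pictures are saved under pics/ and viewed, and the job is handed in when it is done.

```bash
ls; mkdir -p pics; cat > h.py <<'E'
import numpy as np,cv2
from scipy.spatial.transform import Rotation as R
from bench import monitor,get_image,env
def snap(n,f):
    o=monitor.get_obs(); g=get_image(n); cv2.imwrite('pics/'+f,g['frame'][:,:,::-1]); np.savez('pics/'+f[:-4]+'.npz',tcp=o['tcp_pos'],rot=o['ee_rot'],**g)
    return o,g
E
python3 - <<'E'
from h import *
for n in ['scene','top','wrist']:
    o,g=snap(n,n+'0.png'); print(g['K'],g.get('position'),g.get('orientation'),g.get('tool_from_camera'))
print(o)
E
```

```text
pics
[[516.88687168   0.         311.01110291]
 [  0.         516.88687168 233.97127524]
 [  0.           0.           1.        ]] [ 1.23562053 -0.3572667   0.92411151] [-2.13136828 -1.28919548  0.49019432] None
[[470.6625217    0.         317.71104828]
 [  0.         470.6625217  235.76664714]
 [  0.           0.           1.        ]] [ 0.45384491 -0.0744827   1.11144223] [-2.13606917  2.14627622 -0.12177646] None
[[382.71169834   0.         321.09626916]
 [  0.         382.71169834 239.66766494]
 [  0.           0.           1.        ]] None None [[-7.92287323e-04  9.57627626e-01  2.88008165e-01 -7.30300512e-02]
 [ 6.32377140e-04 -2.88007718e-01  9.57627879e-01 -1.66431082e-01]
 [ 9.99999486e-01  9.40846208e-04 -3.77396955e-04  1.29996819e-03]
 [ 0.00000000e+00  0.00000000e+00  0.00000000e+00  1.00000000e+00]]
{'time_s': 0.1, 'joint_positions': array([ 1.19302762e+00,  3.42664426e-01,  1.52492724e+00, -1.96957097e-05,
        1.27541221e+00, -1.46016967e-01]), 'joint_vel': array([ 0.00022577, -0.00214988, -0.00350599, -0.00107443,  0.00140647,
       -0.00154007]), 'tau': array([ 2.35406711e-03, -4.34437752e+01, -2.46493918e+01, -2.46725713e-04,
        4.56757145e-03, -4.39012683e-05]), 'tcp_pos': array([0.12042835, 0.5105921 , 0.20668757]), 'ee_rot': array([-1.56449737,  0.18224664, -0.18170018]), 'ft_force': array([-0.08360102,  0.04437307, -0.16751029]), 'wrist_torque': array([0.02120818, 0.00689064, 0.02288013]), 'width': 0.08547908845773519}
```

View pics/scene0.png

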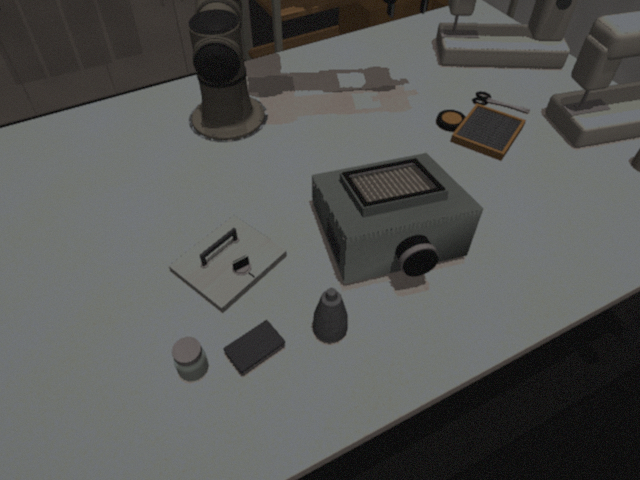

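View pics/top0.png

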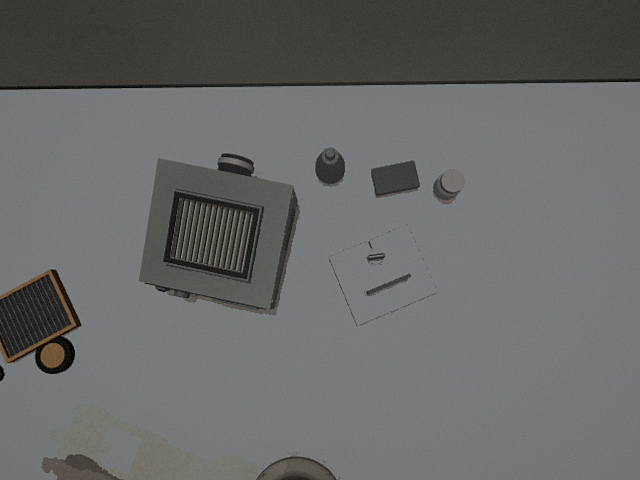

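View pics/wrist0.png

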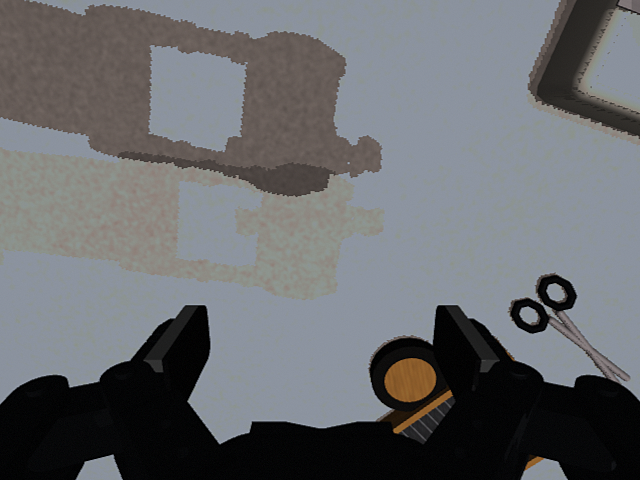

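```bash
python3 - <<'E'
import cv2,numpy as np
g=np.load('pics/top0.npz');f=g['frame'][:,:,::-1]
f=np.clip(f.astype(float)*1.7,0,255).astype(np.uint8)
a=cv2.resize(f[150:320,130:310],None,fx=4,fy=4,interpolation=cv2.INTER_CUBIC)[:600]
b=cv2.resize(f[215:335,320:450],None,fx=5,fy=5,interpolation=cv2.INTER_CUBIC)
cv2.imwrite('pics/ta.png',cv2.resize(f[150:295,130:310],None,fx=4,fy=4,interpolation=cv2.INTER_CUBIC)); cv2.imwrite('pics/tb.png',b[:600,:650])
E
```

```text
(no output)
```

View pics/ta.png

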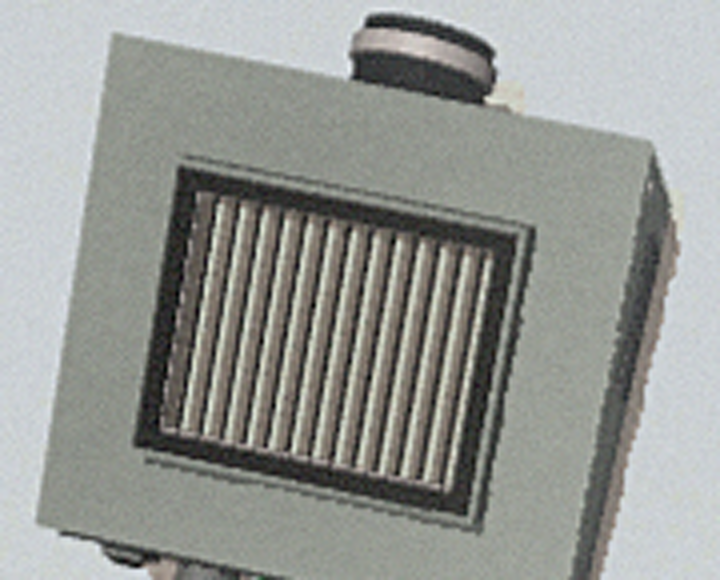

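View pics/tb.png

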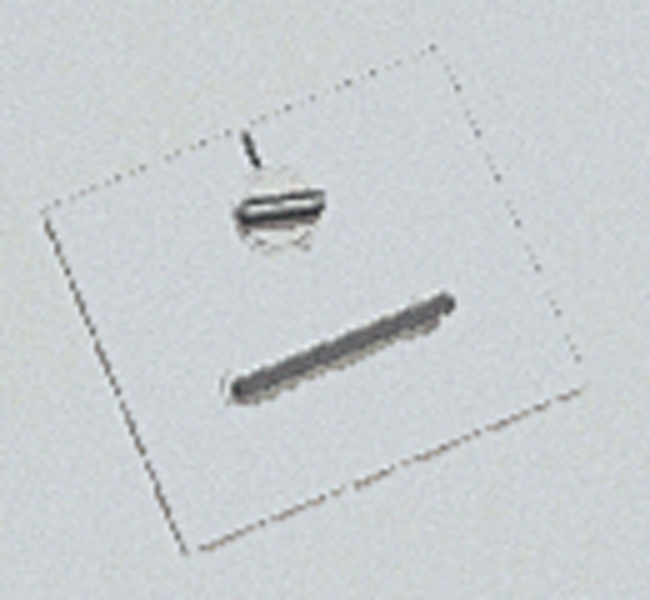

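```bash
cat >> h.py <<'E'
def cam(g):
    if 'position' in g and np.ndim(g['position']): return R.from_rotvec(g['orientation']).as_matrix(),np.array(g['position'])
    T=g['tool_from_camera']; Rt=R.from_rotvec(g['rot']).as_matrix()
    return Rt@T[:3,:3],Rt@T[:3,3]+g['tcp']
def ray(g,uv):
    uv=np.atleast_2d(uv).astype(float);K=g['K'];Rc,p=cam(g)
    d=np.c_[(uv[:,0]-K[0,2])/K[0,0],(uv[:,1]-K[1,2])/K[1,1],np.ones(len(uv))]
    return p,d@Rc.T
def onplane(g,uv,n,c):  # n.x=c
    p,d=ray(g,uv); n=np.array(n,float); t=(c-n@p)/(d@n); return p+d*t[:,None]
def depthpts(g,mask):
    v,u=np.nonzero(mask&(g['z_map']>0)); p,d=ray(g,np.c_[u,v]); return p+d*g['z_map'][v,u][:,None]
def proj(g,X):
    K=g['K'];Rc,p=cam(g); c=(np.atleast_2d(X)-p)@Rc; return np.c_[K[0,0]*c[:,0]/c[:,2]+K[0,2],K[1,1]*c[:,1]/c[:,2]+K[1,2]]
E
cat > m.py <<'E'
from h import *
np.set_printoptions(precision=4,suppress=True)
g=dict(np.load('pics/top0.npz'))
tb=lambda P:(np.array(P)+.5)/5-.5+[320,215]
ta=lambda P:(np.array(P)+.5)/4-.5+[130,150]
Z=[0,0,1]
# table check
m=np.zeros((480,640),bool);m[380:420,350:550]=1;print('table z',np.median(depthpts(g,m)[:,2]))
C=onplane(g,tb([(44,212),(434,47),(583,388),(185,553)]),Z,.021)
print('cover',C.mean(0),[np.linalg.norm(C[i]-C[(i+1)%4]) for i in range(4)])
for a,b in((3,0),(2,1),(0,1),(3,2)): d=C[b]-C[a];print(np.degrees(np.arctan2(d[1],d[0])))
H=onplane(g,tb([(238,388),(449,303)]),Z,.059);print('handle',H,H.mean(0),np.linalg.norm(H[0]-H[1]))
W=onplane(g,tb([(245,204),(322,194)]),Z,.051);print('wing',W,W.mean(0),np.degrees(np.arctan2(*(W[1]-W[0])[1::-1])))
m=np.zeros((480,640),np.uint8)
cv2.fillPoly(m,[np.int32(ta([(120,45),(640,150),(575,540),(45,520)]))],1);
cv2.fillPoly(m,[np.int32(ta([(165,140),(560,220),(500,560),(110,475)]))],0)
P=depthpts(g,m>0);c=P.mean(0);n=np.linalg.svd(P-c,full_matrices=False)[2][2];n*=np.sign(n[2])
print('sheet n',n,'tilt',np.degrees(np.arccos(n[2])),'dir',np.degrees(np.arctan2(-n[1],-n[0])),'res',np.std((P-c)@n), len(P))
G=onplane(g,ta([(180,168),(520,238),(466,514),(136,446)]),n,n@c+.026)
print('rim',G,G.mean(0),[np.linalg.norm(G[i]-G[(i+1)%4]) for i in range(4)])
for a,b in((3,0),(2,1)): d=G[b]-G[a];print(np.degrees(np.arctan2(d[1],d[0])))
S=onplane(g,ta([(112,33),(655,142),(574,580),(40,522)]),n,n@c); print('sheetcorner',S)
for a,b in((3,0),(2,1),(1,0)): d=S[b]-S[a];print(np.degrees(np.arctan2(d[1],d[0])),np.linalg.norm(d))
E
python3 m.py
```

```text
table z 0.000922714181408324
cover [ 0.512  -0.1986  0.021 ] [np.float64(0.1980478687074848), np.float64(0.17071010995996508), np.float64(0.19732570223962587), np.float64(0.16831776087248532)]
22.04339237881824
21.805210276589957
-67.31081639900535
-68.00268436831172
handle [[ 0.4703 -0.161   0.059 ]
 [ 0.5075 -0.2553  0.059 ]] [ 0.4889 -0.2082  0.059 ] 0.10130795303749275
wing [[ 0.5529 -0.1663  0.051 ]
 [ 0.5572 -0.201   0.051 ]] [ 0.5551 -0.1837  0.051 ] -82.87695281338257
sheet n [-0.236   0.0512  0.9704] tilt 13.976180398367516 dir -12.24949615481109 res 0.0017655039896122234 6045
rim [[0.6744 0.2384 0.1755]
 [0.6366 0.0634 0.1756]
 [0.4988 0.0946 0.1404]
 [0.5349 0.2677 0.14  ]] [0.5862 0.166  0.1579] [np.float64(0.1790750593837286), np.float64(0.14560654551320562), np.float64(0.17688813073309337), np.float64(0.14691086506056533)]
-11.86596509331905
-12.751993072743824
sheetcorner [[ 0.7495  0.2806  0.1647]
 [ 0.6885 -0.0042  0.165 ]
 [ 0.4652  0.0421  0.1082]
 [ 0.4973  0.3321  0.1007]]
-11.538385664614516 0.2652038442502879
-11.71819500029606 0.23505426714516905
77.91770930793132 0.291266925139187
```

```bash
cat >> h.py <<'E'
np.set_printoptions(precision=4,suppress=True)
def tool(yaw,flip=0,tilt=0.0):
    """tool rotation: y = -surface normal, z = +-surface x; surface: yaw deg, slope deg up along x"""
    S=R.from_euler('ZY',[yaw,-tilt],degrees=True).as_matrix()
    z=S[:,0]*(-1 if flip else 1); y=-S[:,2]; return np.c_[np.cross(y,z),y,z]
def rel(Rt,p,base=None):
    o=monitor.get_obs(); R0=R.from_rotvec(o['ee_rot']).as_matrix(); p0=o['tcp_pos']
    if base is not None: R0,p0=base
    print('row',R.from_matrix(R0.T@Rt).as_rotvec().round(4),(R0.T@(np.array(p)-p0)*100).round(3))
    return Rt,np.array(p)
RIMY=-12.1;RIMC=np.array([.586,.166,.158]);RR=R.from_euler('ZY',[RIMY,-14],degrees=True).as_matrix()
E
python3 - <<'E'
from h import *
o=monitor.get_obs();M=R.from_rotvec(o['ee_rot']).as_matrix();print(M,'yaw z',np.degrees(np.arctan2(M[1,2],M[0,2])))
b=rel(tool(22.1),[.40,.2,.32]); rel(tool(22.1),[.4889,-.2082,.12],b)
E
```

```text
[[ 0.9733 -0.0004  0.2297]
 [-0.2297 -0.0011  0.9733]
 [-0.0002 -1.     -0.0011]] yaw z 76.71872407176157
row [0.0011 0.9533 0.0004] [ 34.342 -11.3   -23.827]
row [0. 0. 0.] [41.166 20.    -7.121]
```

```bash
python3 -m handwheel '0 0 0 0 -11 0 0; 0 0 0 0 -11 0 0; 0 0.9533 0 34.3 -11.3 -23.8 0;0 0.9533 0 34.3 -11.3 -23.8 0;0 0.9533 0 34.3 -11.3 -23.8 0;0 0.9533 0 34.3 -11.3 -23.8 0;0 0.9533 0 34.3 -11.3 -23.8 0;0 0.9533 0 34.3 -11.3 -23.8 0;0 0.9533 0 34.3 -11.3 -23.8 0;0 0.9533 0 34.3 -11.3 -23.8 0;0 0.9533 0 34.3 -11.3 -23.8 0' 60
python3 - <<'E'
from h import *
rel(tool(22.1),[.4889,-.2082,.14])
E
```

```text
time_s: 1.52
tcp_pos: [0.3993, 0.2008, 0.3201]
ee_rot: [-1.367, 0.922, -0.92]
ft_force: [-0.3, 0.8, -0.5]
width: 0.0857
row [ 0.0007 -0.0004 -0.0006] [41.275 17.989 -7.058]
```

```bash
python3 -m handwheel '0 0 0 41.3 18 -7.1 0;0 0 0 41.3 18 -7.1 0;0 0 0 41.3 18 -7.1 0;0 0 0 41.3 18 -7.1 0;0 0 0 41.3 18 -7.1 0;0 0 0 41.3 18 -7.1 0;0 0 0 41.3 18 -7.1 0;0 0 0 41.3 18 -7.1 0;0 0 0 41.3 18 -7.1 0;0 0 0 41.3 18 -7.1 0'
python3 - <<'E'
from h import *
o,g=snap('wrist','w1.png'); print(o['tcp_pos'],o['joint_positions'])
E
```

```text
time_s: 2.78
tcp_pos: [0.4897, -0.2069, 0.1411]
ee_rot: [-1.367, 0.919, -0.919]
ft_force: [0.3, 0.3, 0.1]
width: 0.0857
[ 0.4897 -0.2069  0.1411] [-0.5444  0.4159  1.6061  0.0006  1.1191 -0.9324]
```

View pics/w1.png

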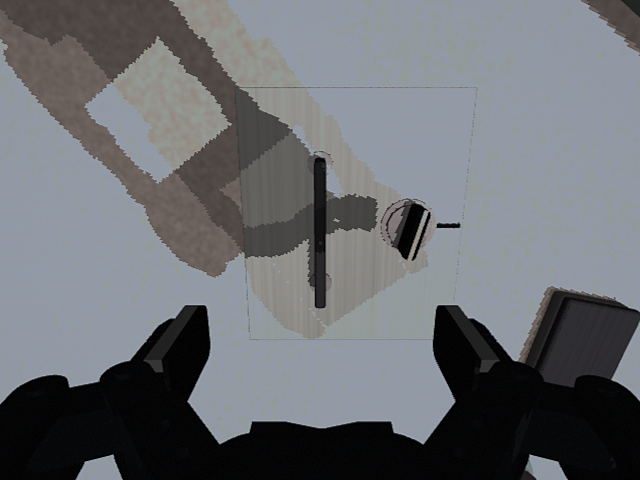

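```bash
python3 - <<'E'
from h import *
g=dict(np.load('pics/w1.npz'))
H=onplane(g,[(320,157),(320.5,307)],[0,0,1],.059);print(H,H.mean(0),np.degrees(np.arctan2(*(H[0]-H[1])[1::-1])))
C=onplane(g,[(235,87),(477,88),(453,339),(249,339)],[0,0,1],.021);print(C,C.mean(0),[np.linalg.norm(C[i]-C[(i+1)%4]) for i in range(4)])
rel(tool(22.1),[*H.mean(0)[:2],.036])
E
```

```text
[[ 0.4694 -0.1566  0.059 ]
 [ 0.5096 -0.2539  0.059 ]] [ 0.4895 -0.2053  0.059 ] 112.40441618688683
[[ 0.3975 -0.1375  0.021 ]
 [ 0.5542 -0.0741  0.021 ]
 [ 0.6322 -0.2569  0.021 ]
 [ 0.472  -0.3223  0.021 ]] [ 0.5139 -0.1977  0.021 ] [np.float64(0.1690207973294971), np.float64(0.19872626301246954), np.float64(0.17306388220456945), np.float64(0.19926224016184224)]
row [-0.001   0.0021  0.0006] [-0.179 10.527  0.036]
```

```bash
python3 -m handwheel '0 0 0 -0.1 5 0.03 0.6;0 0 0 -0.1 5 0.03 0.6;0 0 0 -0.1 5 0.03 0.6;0 0 0 -0.1 5 0.03 0.6;0 0 0 -0.1 10.6 0.03 0.6;0 0 0 -0.1 10.6 0.03 0.6;0 0 0 -0.1 10.6 0.03 0.6;0 0 0 -0.1 10.6 0.03 0.6' 60
python3 - <<'E'
from h import *
o,g=snap('wrist','w2.png'); print(o['tcp_pos'],o['width'],o['ft_force'])
E
```

```text
time_s: 3.82
tcp_pos: [0.4905, -0.2085, 0.0364]
ee_rot: [-1.367, 0.917, -0.924]
ft_force: [0.3, -0.1, 0.5]
width: 0.0341
[ 0.4905 -0.2085  0.0364] 0.03409088722346999 [ 0.254  -0.1322  0.4526]
```

View pics/w2.png

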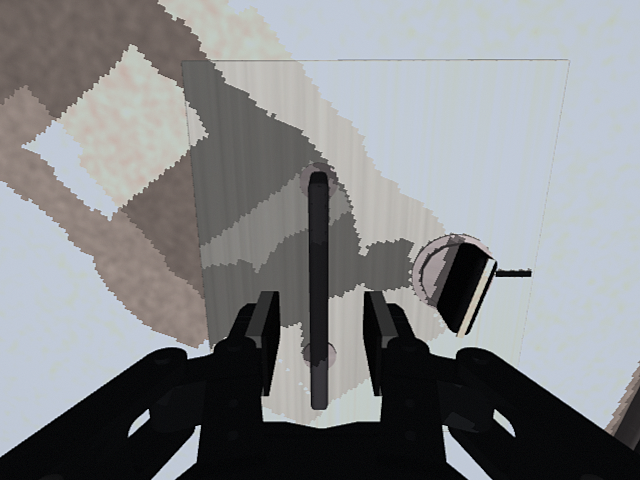

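```bash
python3 - <<'E'
from h import *
g=dict(np.load('pics/w2.npz'))
H=onplane(g,[(319,172),(318.5,408)],[0,0,1],.059);print(H,H.mean(0),np.degrees(np.arctan2(*(H[0]-H[1])[1::-1])))
print((H-g['tcp'])@R.from_rotvec(g['rot']).as_matrix())
E
python3 -m handwheel '0 0 0 0 0.2 0 1;0 0 0 0 0.2 0 1;0 0 0 0 0.2 0 1;0 0 0 0 0.2 0 1;0 0 0 0 0.2 0 1;0 0 0 0 0.2 0 1' 70
```

```text
[[ 0.4691 -0.1554  0.059 ]
 [ 0.5087 -0.2538  0.059 ]] [ 0.4889 -0.2046  0.059 ] 111.92939881648192
[[-0.0572 -0.0227  0.0002]
 [ 0.0488 -0.0224 -0.0002]]
time_s: 4.62
tcp_pos: [0.4894, -0.2079, 0.0329]
ee_rot: [-1.367, 0.92, -0.921]
ft_force: [-1.5, 0.6, 6.5]
width: 0.0035
```

```bash
python3 - <<'E'
from h import *
o,g=snap('wrist','w3.png'); print(o['tcp_pos'],o['width'],o['ft_force'])
E
```

```text
[ 0.4894 -0.2079  0.0329] 0.003454338310046437 [-1.5158  0.5835  6.5265]
```

View pics/w3.png

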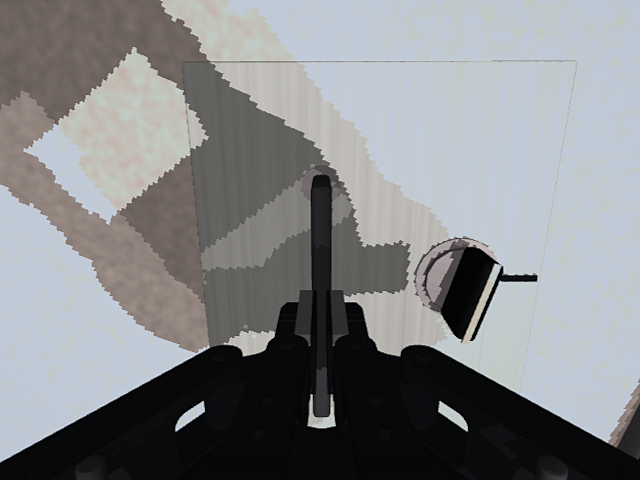

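```bash
python3 -m handwheel '0 0 0 0 -5 0 1;0 0 0 0 -5 0 1;0 0 0 0 -20 0 1;0 0 0 0 -20 0 1;0 0 0 0 -20 0 1;0 0 0 0 -26 0 1;0 0 0 0 -26 0 1;0 0 0 0 -26 0 1' 90
python3 - <<'E'
from h import *
o,g=snap('wrist','w4.png'); print(o['tcp_pos'],o['width'],o['ft_force'],o['wrist_torque'])
o,g=snap('top','t4.png');
E
```

```text
time_s: 5.68
tcp_pos: [0.4884, -0.2073, 0.2899]
ee_rot: [-1.368, 0.924, -0.917]
ft_force: [-0.2, 0.3, -5.0]
width: 0.0024
[ 0.4884 -0.2073  0.2899] 0.002386365998487063 [-0.2138  0.2702 -5.0178] [-0.0279  0.2031  0.0067]
```

View pics/w4.png

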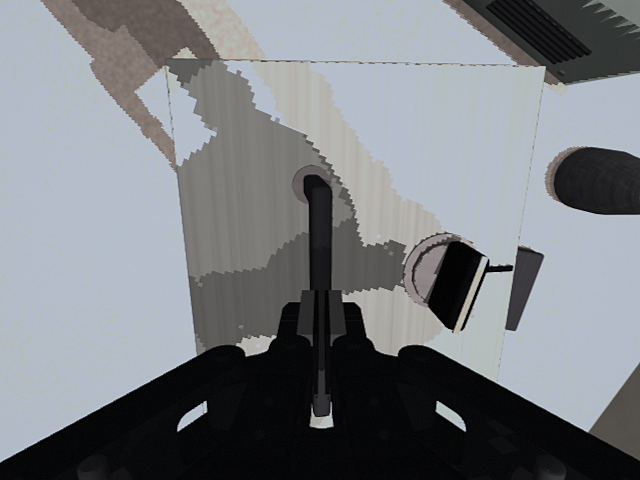

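```bash
cat > cov.py <<'E'
from h import *
def fit(f,corners,polys):
    """cover pose in tool frame from wrist image: sheet plane by depth, then edges' pixels by ray onto plane"""
    g=dict(np.load(f)); g['tcp']=np.zeros(3); g['rot']=np.zeros(3)
    m=np.zeros((480,640),np.uint8); cv2.fillPoly(m,[np.int32(p) for p in polys],1)
    P=depthpts(g,m>0); 
    for k in range(3):
        c=np.median(P,0) if k==0 else P.mean(0); n=np.linalg.svd(P-c,full_matrices=False)[2][2]; n*=-np.sign(n[1])
        P=P[abs((P-c)@n)<(.01,.005,.004)[k]]
    C=onplane(g,corners,n,n@c)
    return n,c,C,len(P),np.std((P-c)@n)
if __name__=='__main__':
    for f,cs,po in [('pics/w3.npz',[(183,61),(576,61)],[[(195,75),(290,75),(290,280),(215,290)],[(345,75),(560,75),(540,220),(345,220)]]),
                    ('pics/w4.npz',[(167,60),(545,67)],[[(180,75),(285,75),(285,270),(200,280)],[(345,75),(530,80),(515,220),(345,220)]])]:
        n,c,C,k,s=fit(f,cs,po); print('n',n,'lean deg about x,z',np.degrees([np.arcsin(n[2]),np.arcsin(n[0])]),k,s);print(C, np.linalg.norm(C[0]-C[1]))
        print('depth under TCP axis', (n@c)/n[1])
E
python3 cov.py
```

```text
n [-0.0002 -1.      0.0004] lean deg about x,z [ 0.0241 -0.009 ] 48056 0.0006506604774226688
[[-0.1001  0.012  -0.0581]
 [-0.1002  0.0121  0.1098]] 0.1678523346710523
depth under TCP axis 0.012052076024315891
n [ 0.0024 -0.9913  0.1314] lean deg about x,z [7.55   0.1359] 44803 0.0006376820430083319
[[-0.0993  0.004  -0.0619]
 [-0.0997  0.026   0.1044]] 0.16777024812675415
depth under TCP axis 0.012432738152111865
```

```bash
python3 - <<'E'
import cv2,numpy as np
g=np.load('pics/scene0.npz');f=g['frame'][:,:,::-1]
f=np.clip(f.astype(float)*1.7,0,255).astype(np.uint8)
cv2.imwrite('pics/sa.png',cv2.resize(f[140:240,310:450],None,fx=5,fy=5,interpolation=cv2.INTER_CUBIC))
E
```

```text
(no output)
```

View pics/sa.png

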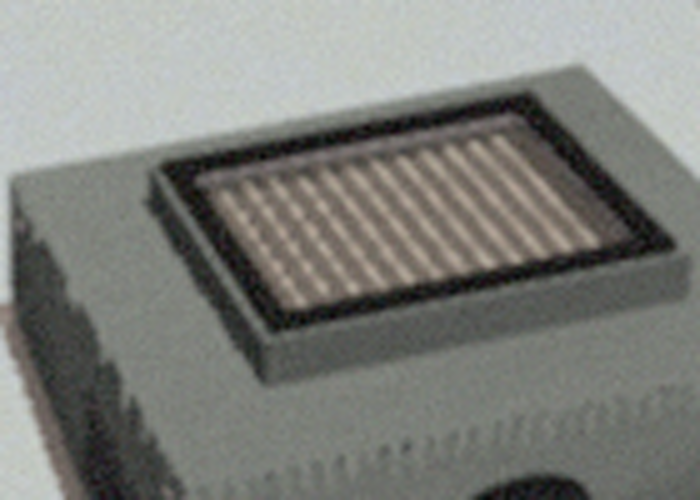

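```bash
python3 - <<'E'
from h import *
g=dict(np.load('pics/top0.npz'));s=dict(np.load('pics/scene0.npz'))
a=(np.array([(180,168),(520,238),(466,514),(136,446)])+.5)/4-.5+[130,150]
b=(np.array([(676,243),(272,330),(160,165),(532,95)])+.5)/5-.5+[310,140]
def PM(g):
    Rc,p=cam(g); return g['K']@np.c_[Rc.T,-Rc.T@p]
X=cv2.triangulatePoints(PM(g),PM(s),a.T.astype(float),b.T.astype(float));X=(X[:3]/X[3]).T
print(X,X.mean(0))
n=RR[:,2]
print('rim frame',(X-X.mean(0))@RR)
Y=onplane(s,b,n,n@RIMC);print(Y.mean(0),(Y-RIMC)@RR)
Y=onplane(g,a,n,n@RIMC);print(Y.mean(0),(Y-RIMC)@RR)
for Q in (X,Y):
  for i,j in((1,0),(2,3)): d=Q[i]-Q[j];print(np.degrees(np.arctan2(d[1],d[0]))+90)
# depth check of sheet & gasket
for h,c in((g,a),(s,b)):
  m=np.zeros((480,640),np.uint8);cv2.polylines(m,[np.int32((c-c.mean(0))*.95+c.mean(0))],True,1,1)
  P=depthpts(h,m>0);print('gasket z off RIMC plane',np.percentile((P-RIMC)@n,[10,50,90]))
E
```

```text
[[0.6751 0.2396 0.1746]
 [0.638  0.0658 0.173 ]
 [0.4993 0.0957 0.1383]
 [0.5361 0.2709 0.136 ]] [0.5871 0.168  0.1555]
rim frame [[ 0.0735  0.0885  0.0014]
 [ 0.0734 -0.0893 -0.0002]
 [-0.0728 -0.0891  0.0004]
 [-0.0741  0.0899 -0.0016]]
[0.5904 0.1668 0.159 ] [[ 0.0752  0.0906 -0.    ]
 [ 0.0776 -0.0867 -0.    ]
 [-0.069  -0.0873 -0.    ]
 [-0.0669  0.0904 -0.    ]]
[0.5862 0.166  0.158 ] [[ 0.0734  0.0893 -0.    ]
 [ 0.0732 -0.0897 -0.    ]
 [-0.0724 -0.0881 -0.    ]
 [-0.0735  0.0887 -0.    ]]
-12.02943996619615
-11.874729337800176
-12.171683471581645
-11.765488387141232
gasket z off RIMC plane [-0.0027 -0.0004  0.0016]
gasket z off RIMC plane [-0.002  -0.0005  0.0007]
```

```bash
cat >> h.py <<'E'
RIMY=-12.0;RIMC=np.array([.587,.167,.1568]);RR=R.from_euler('ZY',[RIMY,-14],degrees=True).as_matrix()
def covframe(n,C):
    x=C[1]-C[0]; x-=n*(n@x); x/=np.linalg.norm(x); y=np.cross(n,x); M=np.c_[x,y,n]
    mid=C.mean(0)-y*.1; return M,mid-.021*n
def goal(M,o,d):  # tool pose putting the cover (M,o in tool) at offset d in rim frame
    Rt=RR@M.T; return Rt,RIMC+RR@np.array(d)-Rt@o
E
cat > g.py <<'E'
from cov import *
n,c,C,k,s=fit('pics/w4.npz',[(167,60),(545,67)],[[(180,75),(285,75),(285,270),(200,280)],[(345,75),(530,80),(515,220),(345,220)]])
M,o=covframe(n,C);print(M,o)
b=goal(M,o,[0,0,.05]);rel(*b);print(b)
E
python3 g.py
```

```text
[[-0.0025 -1.      0.0024]
 [ 0.1314 -0.0027 -0.9913]
 [ 0.9913 -0.0022  0.1314]] [0.0005 0.0361 0.0187]
row [ 0.3686  0.5902 -0.1173] [-33.384   5.83   19.738]
(array([[-0.2109,  0.3587,  0.9093],
       [-0.9775, -0.079 , -0.1955],
       [ 0.0017, -0.9301,  0.3673]]), array([0.5453, 0.1765, 0.232 ]))
```

```bash
python3 -m handwheel '0 0 0 -2 -2 1 1;0.04 0.06 -0.012 -5 -2 3 1;0.08 0.12 -0.024 -9 -2 6 1;0.13 0.2 -0.04 -13 -2 8 1;0.18 0.3 -0.06 -17 -2 10.5 1;0.24 0.4 -0.08 -21 -2 13 1;0.30 0.48 -0.1 -25 -2 15.5 1;0.34 0.55 -0.11 -29 -2 17.5 1;0.3686 0.5902 -0.1173 -32 -1 19 1;0.3686 0.5902 -0.1173 -33.4 0 19.7 1;0.3686 0.5902 -0.1173 -33.4 2 19.7 1;0.3686 0.5902 -0.1173 -33.4 2 19.7 1' 110
python3 - <<'E'
from h import *
o,g=snap('wrist','w5.png'); print(o['tcp_pos'],o['width'],o['ft_force'],o['wrist_torque'])
o,g=snap('scene','s5.png');
E
```

```text
time_s: 7.28
tcp_pos: [0.5439, 0.1756, 0.2683]
ee_rot: [-0.855, 1.048, -1.545]
ft_force: [-0.3, 0.4, -3.9]
width: 0.0021
[0.5439 0.1756 0.2683] 0.0020829577362396607 [-0.2518  0.4369 -3.9468] [ 0.1294  0.7409 -0.0398]
```

View pics/w5.png

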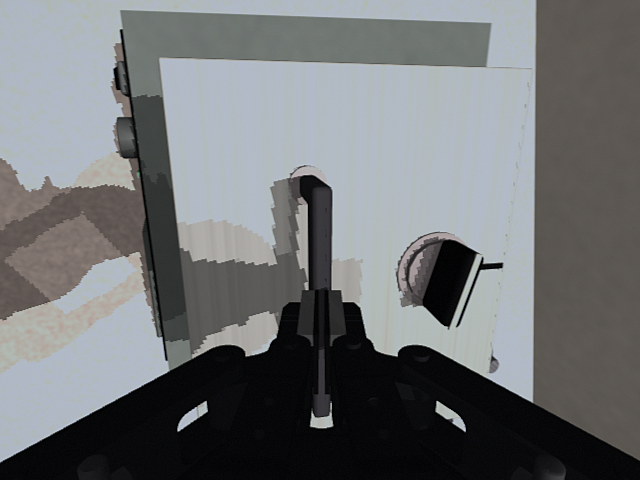

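View pics/s5.png

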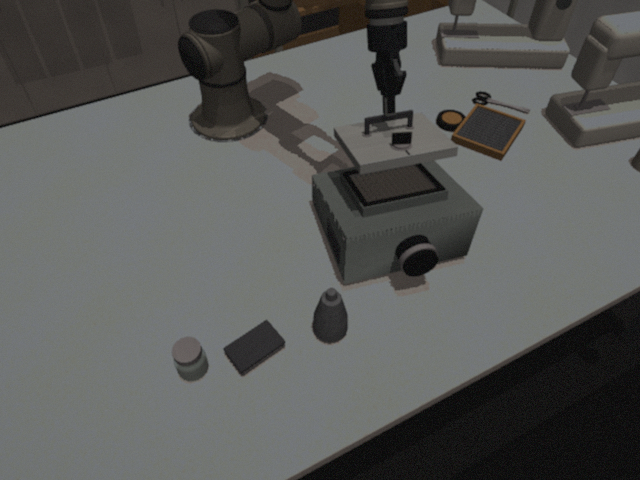

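```bash
cat > g5.py <<'E'
from cov import *
n,c,C,k,s=fit('pics/w5.npz',[(160,58),(532,68)],[[(175,75),(270,75),(270,270),(195,280)],[(345,80),(515,85),(500,220),(345,220)]])
print(k,s,'lean',np.degrees(np.arcsin(n[2])),np.degrees(np.arcsin(n[0])))
M,o=covframe(n,C);print(C,M,o)
g=dict(np.load('pics/w5.npz'));Rt=R.from_rotvec(g['rot']).as_matrix()
print('cover in rim frame: tilt',(RR.T@Rt@M),'pos',RR.T@(g['tcp']+Rt@o-RIMC))
# unit sheet edge
m=np.zeros((480,640),np.uint8);cv2.fillPoly(m,[np.int32([(130,17),(480,29),(478,60),(165,50),(150,55)])],1)
P=depthpts(g,m>0);q=P.mean(0);u=np.linalg.svd(P-q,full_matrices=False)[2][2];u*=np.sign(u[2]);print('sheet n',u,RR[:,2],np.std((P-q)@u),'height of RIMC above',(RIMC-q)@RR[:,2])
E2=onplane(g,[(121,11),(490,23)],RR[:,2],q@RR[:,2]);d=E2[1]-E2[0];print(E2,np.degrees(np.arctan2(d[1],d[0])),np.linalg.norm(d))
b=goal(M,o,[0,0,.05]);rel(*b)
b=goal(M,o,[0,0,.012]);rel(*b)
E
python3 g5.py
```

```text
39822 0.0006320305082853644 lean 10.453842867539626 -0.09886281797832082
[[-0.1     0.0012 -0.0643]
 [-0.1005  0.0317  0.1007]] [[-0.0027 -1.     -0.0017]
 [ 0.1814  0.0012 -0.9834]
 [ 0.9834 -0.003   0.1814]] [-0.0002  0.037   0.0147]
cover in rim frame: tilt [[ 0.9986 -0.0018  0.0534]
 [ 0.0014  1.      0.0091]
 [-0.0534 -0.009   0.9985]] pos [ 0.0036 -0.0006  0.084 ]
sheet n [-0.2362  0.0536  0.9702] [-0.2366  0.0503  0.9703] 0.0007674632141501309 height of RIMC above 0.025127463710239745
[[0.4968 0.336  0.1001]
 [0.7499 0.2828 0.1646]] -11.87655007574789 0.266585681314025
row [0.0476 0.0015 0.0065] [-0.018  3.631 -1.302]
row [0.0476 0.0015 0.0065] [-0.037  7.397 -1.813]
```

```bash
python3 -m handwheel '0.02 0.0015 0.0065 0 1.5 -0.6 1;0.0476 0.0015 0.0065 0 3.6 -1.3 1;0.0476 0.0015 0.0065 0 5.4 -1.55 1;0.0476 0.0015 0.0065 0 6.6 -1.7 1;0.0476 0.0015 0.0065 0 7.3 -1.8 1;0.0476 0.0015 0.0065 0 7.3 -1.8 1;0.0476 0.0015 0.0065 0 7.3 -1.8 1' 120
python3 - <<'E'
from h import *
o,g=snap('wrist','w6.png'); print(o['tcp_pos'],o['width'],o['ft_force'],o['wrist_torque'])
o,g=snap('scene','s6.png');
f=np.clip(g['frame'][80:260,280:500,::-1].astype(float)*1.7,0,255).astype(np.uint8)
cv2.imwrite('pics/s6z.png',cv2.resize(f,None,fx=3.3,fy=3.3,interpolation=cv2.INTER_CUBIC))
E
```

```text
time_s: 8.25
tcp_pos: [0.5567, 0.1734, 0.1986]
ee_rot: [-0.807, 1.005, -1.561]
ft_force: [0.0, 0.5, -4.0]
width: 0.002
[0.5567 0.1734 0.1986] 0.0019827903588729334 [ 0.0277  0.4523 -4.0228] [0.1128 0.652  0.0032]
```

View pics/w6.png

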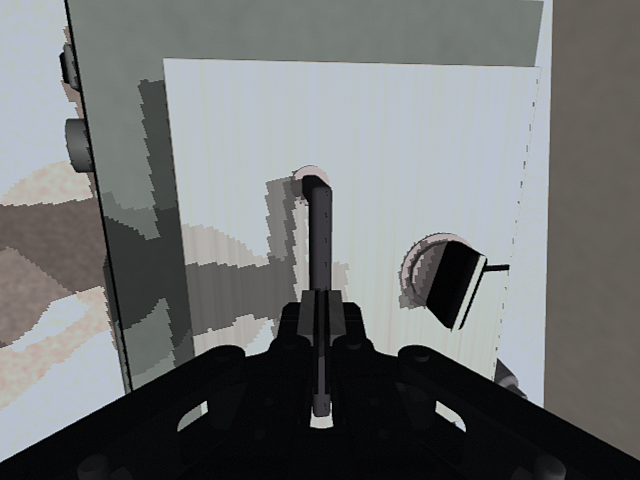

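View pics/s6z.png

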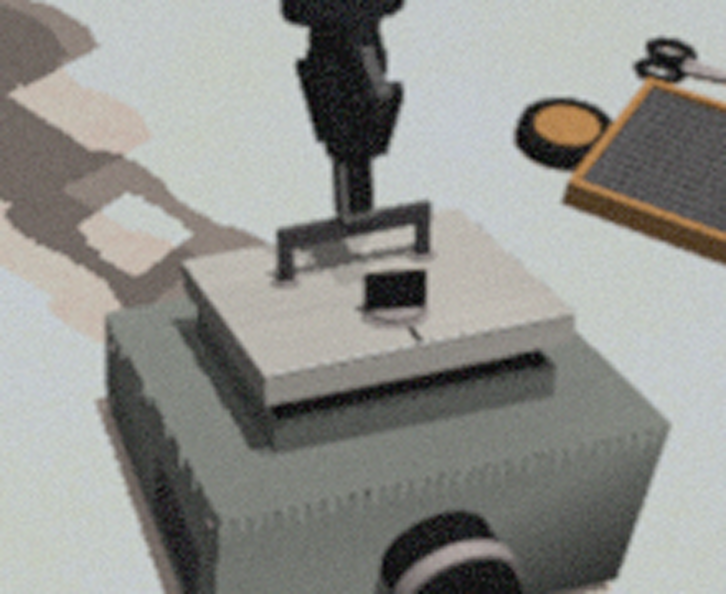

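```bash
cat > g6.py <<'E'
from cov import *
n,c,C,k,s=fit('pics/w6.npz',[(164,58),(540,67)],[[(178,75),(260,75),(260,270),(195,280)],[(345,80),(520,85),(505,220),(345,220)]])
print(k,s,'lean',np.degrees(np.arcsin(n[2])),np.degrees(np.arcsin(n[0])))
M,o=covframe(n,C)
g=dict(np.load('pics/w6.npz'));Rt=R.from_rotvec(g['rot']).as_matrix()
print('cover in rim frame: ',(RR.T@Rt@M),'pos',RR.T@(g['tcp']+Rt@o-RIMC))
s=dict(np.load('pics/s6.npz'))
X=np.array([[.085,-.1,.021],[.085,.1,.021],[-.085,-.1,.021],[-.085,.1,.021],[.085,-.1,0],[.085,.1,0]])
uv=proj(s,g['tcp']+(Rt@(o+X@M.T).T).T); print('cover corners pred in zoom',((uv-[280,80]+.5)*3.3-.5).round(0))
Y=np.array([[.0785,-.0935,-.004],[.0785,.0935,-.004],[.0785,-.0935,-.026],[.0785,.0935,-.026]])
print('rim pred',((proj(s,RIMC+Y@RR.T)-[280,80]+.5)*3.3-.5).round(0))
print('rim pred in s0 5x',((proj(s,RIMC+Y@RR.T)-[310,140]+.5)*5-.5).round(0))
E
python3 g6.py
```

```text
38237 0.000635347398250304 lean 8.659022808031295 0.02615619715599599
cover in rim frame:  [[ 0.9994  0.0017 -0.0344]
 [-0.0018  1.     -0.0035]
 [ 0.0344  0.0036  0.9994]] pos [0.003  0.0004 0.0152]
cover corners pred in zoom [[264. 375.]
 [576. 310.]
 [181. 260.]
 [458. 206.]
 [266. 405.]
 [574. 341.]]
rim pred [[271. 426.]
 [553. 367.]
 [271. 456.]
 [550. 397.]]
rim pred in s0 5x [[261. 346.]
 [688. 256.]
 [261. 391.]
 [684. 301.]]
```

```bash
python3 - <<'E'
from h import *
s=np.load('pics/s6.npz');f=np.clip(s['frame'][:,:,::-1].astype(float)*1.7,0,255).astype(np.uint8)
cv2.imwrite('pics/z1.png',cv2.resize(f[150:225,330:460],None,fx=6,fy=6,interpolation=cv2.INTER_LINEAR))
E
```

```text
(no output)
```

View pics/z1.png

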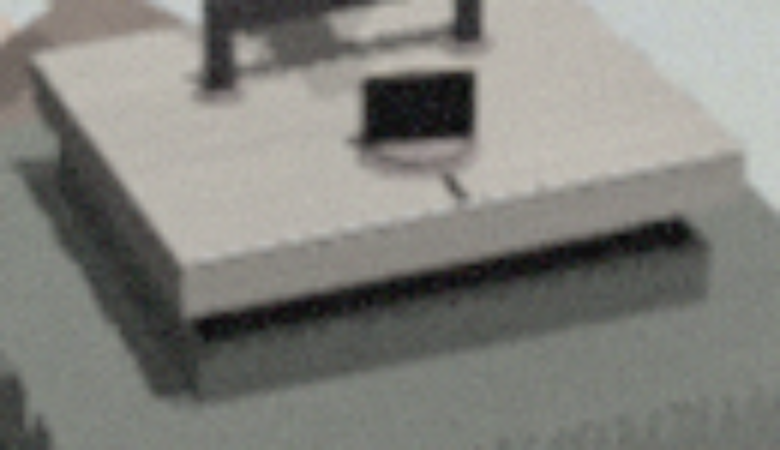

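```bash
python3 - <<'E'
from h import *
s=dict(np.load('pics/s6.npz'))
p0=proj(s,RIMC)[0]
J=np.array([(proj(s,RIMC+RR[:,i]*.001)[0]-p0) for i in range(3)]).T;print(J)
for z in(0,1,2):print(z,np.linalg.solve(J[:,:2],np.array([1,-2.1])-J[:,2]*z))
E
```

```text
[[ 0.1764  0.4349  0.008 ]
 [ 0.2154 -0.0877 -0.4046]]
0 [-7.5645  5.3682]
1 [-5.9586  4.6984]
2 [-4.3526  4.0286]
```

```bash
python3 - <<'E'
from h import *
o,g=snap('top','t6.png')
f=np.clip(g['frame'][150:295,130:310,::-1].astype(float)*1.7,0,255).astype(np.uint8)
cv2.imwrite('pics/t6z.png',cv2.resize(f,None,fx=4,fy=4,interpolation=cv2.INTER_LINEAR))
E
```

```text
(no output)
```

View pics/t6z.png

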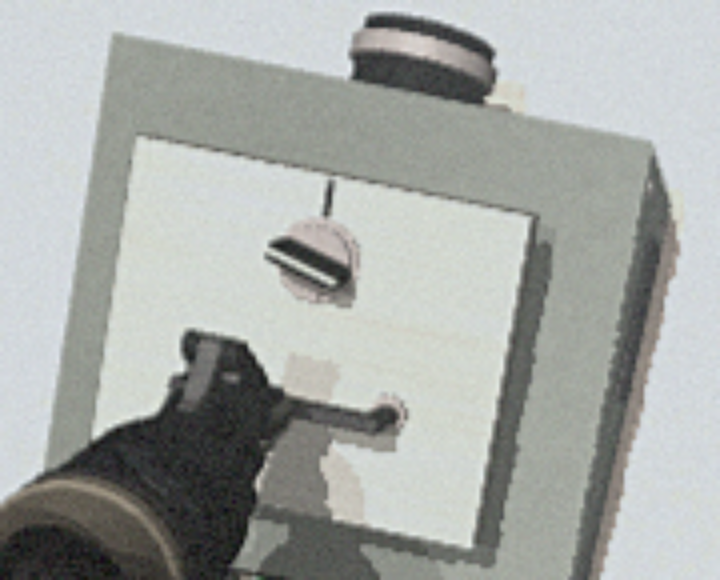

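```bash
python3 - <<'E'
from g6 import *
t=dict(np.load('pics/t6.npz'))
Rc=Rt@M; oc=g['tcp']+Rt@o; n=Rc[:,2]
uv=(np.array([(135,136),(535,214),(475,548)])+.5)/4-.5+[130,150]
P=onplane(t,uv,n,n@oc+.021)
loc=(P-oc)@Rc; print('corner in cover frame (wrist-based), obs by top',loc*1000)
cen=(P[0]+P[2])/2-.021*n
print('center in rim frame, top-based', RR.T@(cen-np.array([.5862,.166,.158])), 'RIMC',RR.T@(cen-RIMC))
rel(*goal(M,o,[0,0,.012]));rel(*goal(M,o,[0,0,0]));rel(*goal(M,o,[0,0,-.018]))
E
```

```text
38237 0.000635347398250304 lean 8.659022808031295 0.02615619715599599
cover in rim frame:  [[ 0.9994  0.0017 -0.0344]
 [-0.0018  1.     -0.0035]
 [ 0.0344  0.0036  0.9994]] pos [0.003  0.0004 0.0152]
cover corners pred in zoom [[264. 375.]
 [576. 310.]
 [181. 260.]
 [458. 206.]
 [266. 405.]
 [574. 341.]]
rim pred [[271. 426.]
 [553. 367.]
 [271. 456.]
 [550. 397.]]
rim pred in s0 5x [[261. 346.]
 [688. 256.]
 [261. 391.]
 [684. 301.]]
corner in cover frame (wrist-based), obs by top [[  84.9433   98.2816   21.    ]
 [  86.5813 -103.2002   21.    ]
 [ -83.6827 -103.0393   21.    ]]
center in rim frame, top-based [ 0.0039 -0.0008  0.014 ] RIMC [ 0.0037 -0.002   0.0153]
row [-0.0342 -0.0021 -0.0033] [ 0.032  0.203 -0.211]
row [-0.0342 -0.0021 -0.0033] [ 0.035  1.383 -0.432]
row [-0.0342 -0.0021 -0.0033] [ 0.041  3.152 -0.764]
```

```bash
python3 -m handwheel '-0.034 -0.002 -0.003 -0.01 0.2 -0.25 1;-0.034 -0.002 -0.003 -0.01 0.2 -0.25 1;-0.034 -0.002 -0.003 -0.01 0.8 -0.36 1;-0.034 -0.002 -0.003 -0.01 1.38 -0.47 1;-0.034 -0.002 -0.003 -0.01 1.8 -0.55 1;-0.034 -0.002 -0.003 -0.01 2.2 -0.62 1;-0.034 -0.002 -0.003 -0.01 2.6 -0.7 1;-0.034 -0.002 -0.003 -0.01 2.6 -0.7 1'
python3 - <<'E'
from h import *
o,g=snap('wrist','w7.png'); print(o['tcp_pos'],o['width'],o['ft_force'],o['wrist_torque'])
o,g=snap('scene','s7.png');
f=np.clip(g['frame'][80:260,280:500,::-1].astype(float)*1.7,0,255).astype(np.uint8)
cv2.imwrite('pics/s7z.png',cv2.resize(f,None,fx=3.3,fy=3.3,interpolation=cv2.INTER_CUBIC))
E
```

```text
time_s: 9.4
tcp_pos: [0.5605, 0.1725, 0.1709]
ee_rot: [-0.836, 1.033, -1.549]
ft_force: [-0.0, 0.6, -4.5]
width: 0.0016
[0.5605 0.1725 0.1709] 0.0015797994929703336 [-0.0307  0.6395 -4.4664] [0.115  0.5905 0.0155]
```

View pics/w7.png

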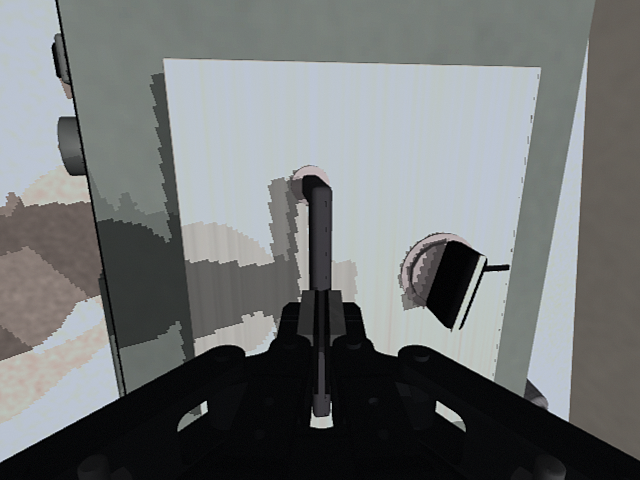

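View pics/s7z.png

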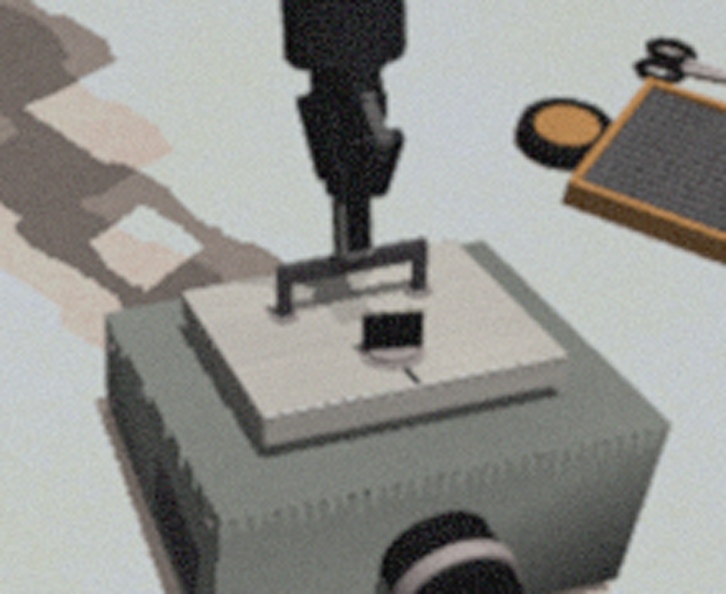

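```bash
cat > gw.py <<'E'
from cov import *
def show(f,cs):
    n,c,C,k,s=fit(f,cs,[[(182,75),(260,75),(260,270),(200,280)],[(345,80),(520,85),(505,220),(345,220)]])
    M,o=covframe(n,C); g=dict(np.load(f));Rt=R.from_rotvec(g['rot']).as_matrix()
    print('lean',np.degrees(np.arcsin(n[2])),'cover in rim: ',(RR.T@Rt@M),'pos',RR.T@(g['tcp']+Rt@o-RIMC)); return M,o
E
python3 - <<'E'
from gw import *
M,o=show('pics/w7.npz',[(164,58),(540,67)])
rel(*goal(M,o,[0,0,-.019]))
E
```

```text
lean 8.616141729915872 cover in rim:  [[ 1.      0.0002  0.0007]
 [-0.0002  1.      0.0011]
 [-0.0007 -0.0011  1.    ]] pos [-0.0011  0.0002 -0.0134]
row [-0.0001 -0.0001  0.0007] [ 0.037  0.608 -0.017]
```

```bash
python3 -m handwheel '0 0 0 0 0.3 -0.05 1;0 0 0 0 0.6 -0.08 1;0 0 0 0 0.6 -0.08 1;0 0 0 0 0.6 -0.08 1'
python3 -m handwheel '0 0 0 0 0.1 -0.02 1;0 0 0 0 0.1 -0.02 1;0 0 0 0 0.1 -0.02 1'
```

```text
time_s: 10.0
tcp_pos: [0.5622, 0.1724, 0.1659]
ee_rot: [-0.835, 1.032, -1.549]
ft_force: [-3.2, 0.5, 1.0]
width: 0.0024
time_s: 10.38
tcp_pos: [0.5625, 0.1723, 0.1649]
ee_rot: [-0.835, 1.032, -1.549]
ft_force: [-4.6, 0.3, 4.2]
width: 0.0022
```

```bash
python3 -m handwheel '0 0 0 0 0 0 0.6;0 0 0 0 0 0 0.6;0 0 0 0 0 0 0.6;0 0 0 0 0 0 0.6'
python3 - <<'E'
from h import *
o,g=snap('wrist','w8.png'); print(o['tcp_pos'],o['width'],o['ft_force'],o['wrist_torque'])
E
```

```text
time_s: 10.88
tcp_pos: [0.5625, 0.1722, 0.1643]
ee_rot: [-0.835, 1.033, -1.549]
ft_force: [0.2, -0.3, 0.6]
width: 0.0343
[0.5625 0.1722 0.1643] 0.0342891024923437 [ 0.163  -0.327   0.5537] [0.0421 0.2146 0.0377]
```

View pics/w8.png

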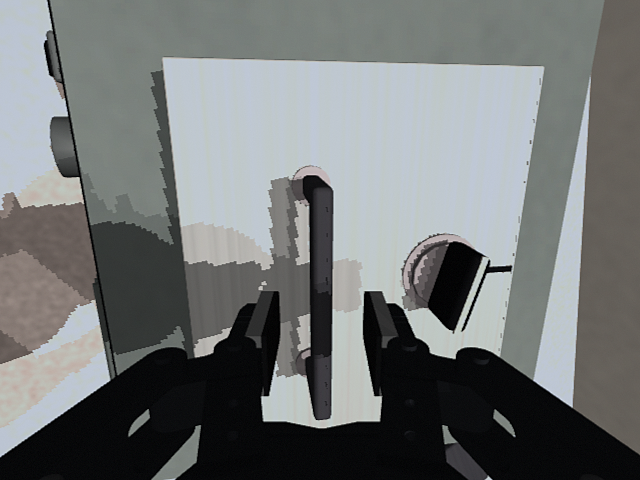

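```bash
python3 - <<'E'
from gw import *
M,o=show('pics/w8.npz',[(163,57),(543,66)])
g=dict(np.load('pics/w8.npz'));Rt=R.from_rotvec(g['rot']).as_matrix()
# wing top slot line ends in image, plane = sheet+30mm
n=Rt@M[:,2];oc=g['tcp']+Rt@o
W=onplane(g,[(487,260),(459,331)],n,n@oc+.051);w=(W-oc)@(Rt@M);print('wing in cover',w,np.degrees(np.arctan2(*(w[0]-w[1])[:2])))
E
```

```text
lean 8.59514988932995 cover in rim:  [[ 1.     -0.0003 -0.0004]
 [ 0.0003  1.      0.0004]
 [ 0.0004 -0.0004  1.    ]] pos [-0.0005  0.0004 -0.0183]
wing in cover [[ 0.0489  0.0173  0.051 ]
 [ 0.0396 -0.0168  0.051 ]] 15.24451988465473
```

```bash
cat > wing.py <<'E'
from gw import *
M,o=show('pics/w8.npz',[(163,57),(543,66)])
g=dict(np.load('pics/w8.npz'));Rt=R.from_rotvec(g['rot']).as_matrix()
Rc=Rt@M;oc=g['tcp']+Rt@o
def wpose(deg,h,x=.0437,y=0):
    S=Rc@R.from_euler('z',-deg,degrees=True).as_matrix()
    z=S[:,0];yy=-S[:,2];return np.c_[np.cross(yy,z),yy,z],oc+Rc@[x,y,.021+h]
E
python3 - <<'E'
from wing import *
b=rel(*wpose(15.2,.09)); rel(*wpose(15.2,.007),b)
E
```

```text
lean 8.59514988932995 cover in rim:  [[ 1.     -0.0003 -0.0004]
 [ 0.0003  1.      0.0004]
 [ 0.0004 -0.0004  1.    ]] pos [-0.0005  0.0004 -0.0183]
row [-0.1492  0.2635 -0.0195] [-0.05  -6.858  7.679]
row [0. 0. 0.] [ 0.   8.3 -0. ]
```

```bash
python3 -m handwheel '0 0 0 0 -3 0 0.6;0 0 0 0 -7 0 0.6;-0.1492 0.2635 -0.0195 0 -7.5 4 0.6;-0.1492 0.2635 -0.0195 -0.05 -6.86 7.68 0.6;-0.1492 0.2635 -0.0195 -0.05 -6.86 7.68 0.6;-0.1492 0.2635 -0.0195 -0.05 -6.86 7.68 0.6;-0.1492 0.2635 -0.0195 -0.05 -6.86 7.68 0.6'
python3 - <<'E'
from wing import *
o,g=snap('wrist','w9.png'); print(o['tcp_pos'],o['width'],o['ft_force'],o['wrist_torque'])
rel(*wpose(15.2,.007))
E
```

```text
time_s: 11.8
tcp_pos: [0.6048, 0.1638, 0.2569]
ee_rot: [-0.759, 1.347, -1.643]
ft_force: [-1.5, 0.8, -0.7]
width: 0.0344
lean 8.59514988932995 cover in rim:  [[ 1.     -0.0003 -0.0004]
 [ 0.0003  1.      0.0004]
 [ 0.0004 -0.0004  1.    ]] pos [-0.0005  0.0004 -0.0183]
[0.6048 0.1638 0.2569] 0.03435770998180195 [-1.4644  0.8246 -0.7496] [0.035  0.1328 0.0726]
row [0.0005 0.0013 0.0002] [-0.01   8.326  0.125]
```

View pics/w9.png

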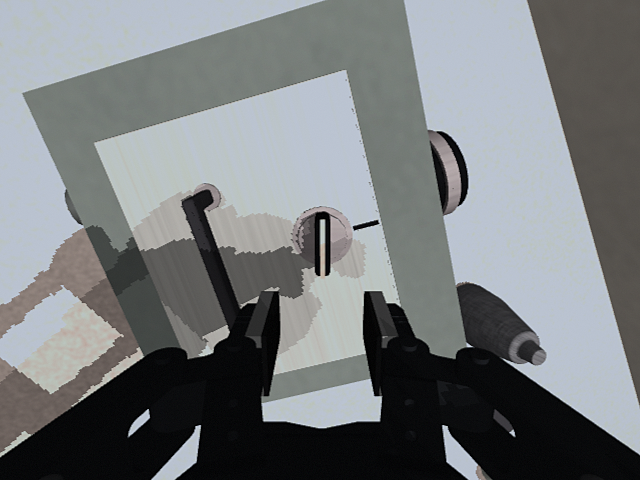

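```bash
python3 - <<'E'
from wing import *
h=dict(np.load('pics/w9.npz'));n=Rc[:,2]
W=onplane(h,[(322.5,213),(322.5,274)],n,n@oc+.051);print((W-h['tcp'])@R.from_rotvec(h['rot']).as_matrix(),((W-oc)@Rc))
E
python3 -m handwheel '0 0 0 0 4 0.08 0.7;0 0 0 0 6 0.08 0.7;0 0 0 0 7.5 0.08 0.7;0 0 0 0 8.2 0.08 0.7;0 0 0 0 8.2 0.08 0.7'
```

```text
lean 8.59514988932995 cover in rim:  [[ 1.     -0.0003 -0.0004]
 [ 0.0003  1.      0.0004]
 [ 0.0004 -0.0004  1.    ]] pos [-0.0005  0.0004 -0.0183]
[[-0.0233  0.0601  0.0009]
 [ 0.0163  0.0601  0.0009]] [[ 0.0492  0.0224  0.051 ]
 [ 0.0389 -0.0158  0.051 ]]
time_s: 12.48
tcp_pos: [0.6261, 0.159, 0.178]
ee_rot: [-0.757, 1.347, -1.644]
ft_force: [-0.3, 0.1, 1.2]
width: 0.0256
```

```bash
python3 -m handwheel '0 0 0 0 0 0 1;0 0 0 0 0 0 1;0 0 0 0 0 0 1;0 0 0 0 0 0 1' 40
python3 - <<'E'
from h import *
o,g=snap('wrist','w10.png'); print(o['tcp_pos'],o['width'],o['ft_force'],o['wrist_torque'],o['joint_positions'])
E
```

```text
time_s: 12.98
tcp_pos: [0.6262, 0.1589, 0.1781]
ee_rot: [-0.756, 1.347, -1.644]
ft_force: [-0.3, -0.6, 0.6]
width: 0.0002
[0.6262 0.1589 0.1781] 0.0001984260878045836 [-0.297  -0.6254  0.5676] [ 0.0766  0.1446 -0.0185] [ 0.1782  0.4632  1.4468 -0.109   1.0068  0.7008]
```

View pics/w10.png

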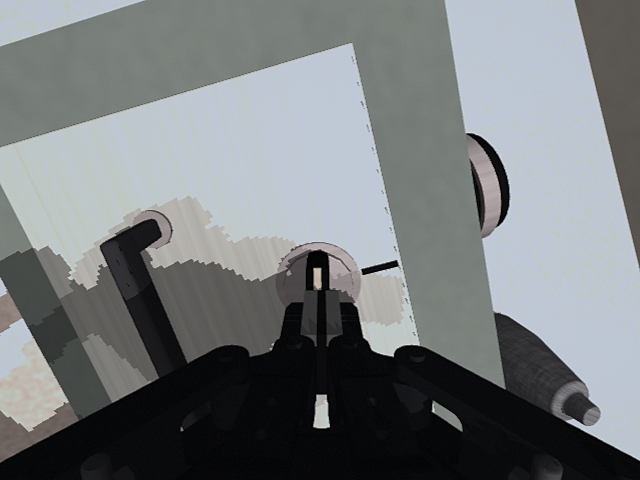

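```bash
python3 - <<'E'
from wing import *
o=monitor.get_obs();d=Rc.T@(o['tcp_pos']-oc);print(d*1000-[43,0,21])
h=dict(np.load('pics/w10.npz'));z=h['z_map']
print(z[278,300:345:2]); print(z[310,300:345:2])
f=np.clip(h['frame'][230:440,230:410,::-1].astype(float)*2.5,0,255).astype(np.uint8)
cv2.imwrite('pics/w10z.png',cv2.resize(f,None,fx=2.8,fy=2.8))
h=dict(np.load('pics/w3.npz'));f=np.clip(h['frame'][230:440,230:410,::-1].astype(float)*2.5,0,255).astype(np.uint8)
cv2.imwrite('pics/w3z.png',cv2.resize(f,None,fx=2.8,fy=2.8))
E
```

```text
lean 8.59514988932995 cover in rim:  [[ 1.     -0.0003 -0.0004]
 [ 0.0003  1.      0.0004]
 [ 0.0004 -0.0004  1.    ]] pos [-0.0005  0.0004 -0.0183]
[ 1.4806 -0.1915  8.2522]
[0.1822 0.1827 0.1832 0.1589 0.1582 0.1551 0.1556 0.1556 0.1551 0.1543
 0.1548 0.1555 0.1556 0.1565 0.1578 0.1819 0.183  0.1831 0.1833 0.1835
 0.1837 0.1827 0.1829]
[0.1421 0.1428 0.1344 0.1349 0.1346 0.133  0.1344 0.1331 0.1338 0.1343
 0.1333 0.1343 0.1346 0.1349 0.1348 0.133  0.1339 0.1348 0.1339 0.134
 0.1339 0.1424 0.1433]
```

View pics/w10z.png

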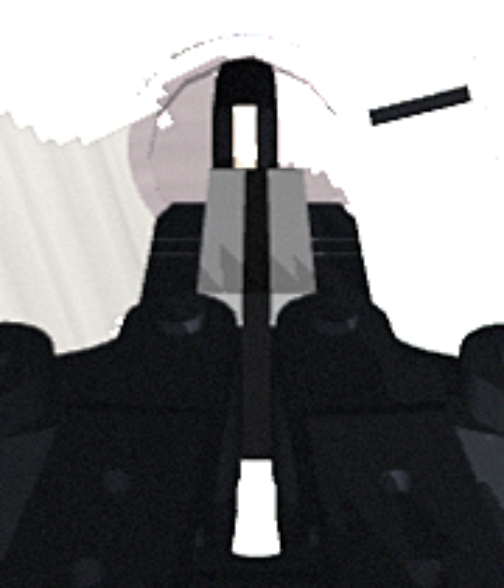

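View pics/w3z.png

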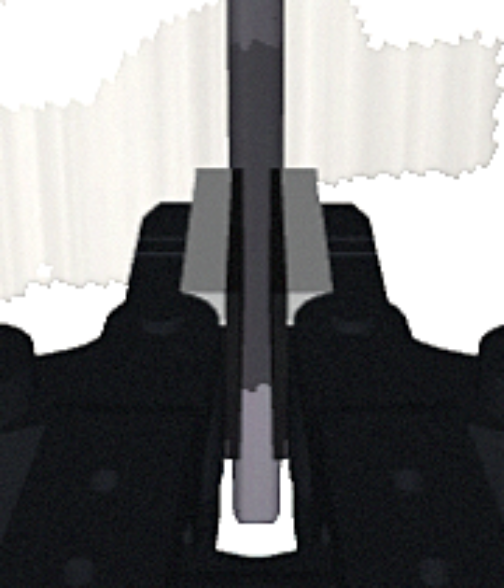

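```bash
python3 - <<'E'
from h import *
o,g=snap('scene','s10.png');
f=np.clip(g['frame'][110:230,320:460,::-1].astype(float)*2,0,255).astype(np.uint8)
cv2.imwrite('pics/s10z.png',cv2.resize(f,None,fx=5,fy=5,interpolation=cv2.INTER_CUBIC))
E
```

```text
(no output)
```

View pics/s10z.png

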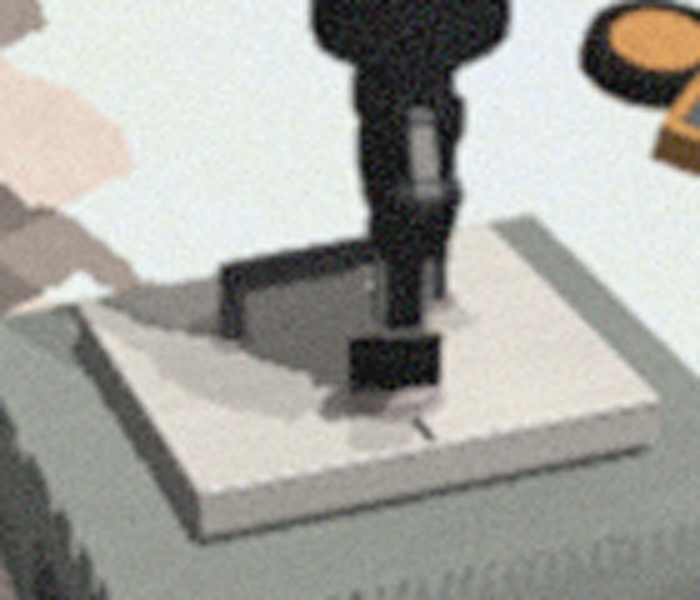

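```bash
python3 - <<'E'
from wing import *
o=monitor.get_obs();s=dict(np.load('pics/s10.npz'));Rt2=R.from_rotvec(o['ee_rot']).as_matrix()
pts=[o['tcp_pos'],o['tcp_pos']-Rt2[:,1]*.019,o['tcp_pos']+Rt2[:,2]*.012]
pts+= [oc+Rc@[.043,0,.025],oc+Rc@[.043,0,.051],oc+Rc@[.085,0,.021]]
print(((proj(s,np.array(pts))-[320,110]+.5)*5-.5).round(0))
print(Rt2[:,1],Rc[:,2])
E
```

```text
lean 8.59514988932995 cover in rim:  [[ 1.     -0.0003 -0.0004]
 [ 0.0003  1.      0.0004]
 [ 0.0004 -0.0004  1.    ]] pos [-0.0005  0.0004 -0.0183]
[[396. 379.]
 [397. 339.]
 [400. 393.]
 [395. 386.]
 [396. 331.]
 [435. 443.]]
[ 0.237  -0.0507 -0.9702] [-0.2369  0.0508  0.9702]
```

```bash
python3 - <<'E'
from h import *
for f in('w10','w3','w8'):
    h=dict(np.load(f'pics/{f}.npz'));h['tcp']=np.zeros(3);h['rot']=np.zeros(3)
    for cols in ((320,),(310,),(270,)):
      for r in range(250,420,12):
        m=np.zeros((480,640),bool);m[r,cols]=1
        P=depthpts(h,m)
        if len(P): print(f,cols,r,(P[0]*1000).round(1),end=' ')
      print()
T=h['tool_from_camera'];Ti=np.linalg.inv(T)
E
```

```text
w10 (320,) 250 [-17.4   6.5  -0.5] w10 (320,) 262 [-18.9 -14.2  -0.5] w10 (320,) 274 [-16.5 -21.7  -0.5] w10 (320,) 286 [-11.2 -21.7  -0.5] w10 (320,) 298 [-12.7 -36.1  -0.4] w10 (320,) 310 [-12.7 -45.8  -0.4] w10 (320,) 322 [-11.7 -52.5  -0.4] w10 (320,) 334 [-12.4 -61.2  -0.4] w10 (320,) 346 [ -7.9 -60.9  -0.4] w10 (320,) 358 [ -4.3 -61.9  -0.4] w10 (320,) 370 [  0.5 -61.3  -0.4] w10 (320,) 382 [  5.  -61.3  -0.4] w10 (320,) 394 [  9.3 -61.7  -0.4] w10 (320,) 406 [73.2  8.3 -0.5] w10 (320,) 418 [81.1  8.2 -0.5] 
w10 (310,) 250 [-17.1   7.6  -5.3] w10 (310,) 262 [-19.  -14.3  -4.7] w10 (310,) 274 [-16.7 -22.2  -4.5] w10 (310,) 286 [-11.  -21.3  -4.6] w10 (310,) 298 [-12.6 -36.   -4.2] w10 (310,) 310 [-12.8 -46.   -3.9] w10 (310,) 322 [-11.8 -52.5  -3.7] w10 (310,) 334 [-12.6 -61.5  -3.5] w10 (310,) 346 [-13.9 -70.3  -3.2] w10 (310,) 358 [-13.6 -75.8  -3.1] w10 (310,) 370 [-13.  -80.3  -3. ] w10 (310,) 394 [  1.3 -71.8  -3.3] w10 (310,) 406 [  4.2 -73.3  -3.3] w10 (310,) 418 [  5.5 -76.6  -3.2] 
w10 (270,) 250 [-16.9   8.1 -24.5] w10 (270,) 262 [-10.5   8.7 -24.9] w10 (270,) 274 [ -4
[... 2774 characters left out ...]
 (310,) 358 [40.7  5.1 -5.4] w8 (310,) 370 [42.1 -3.1 -5.2] w8 (310,) 382 [ 42.6 -11.6  -4.9] w8 (310,) 394 [ 48.  -13.3  -4.9] w8 (310,) 406 [74.8 10.2 -5.8] w8 (310,) 418 [82.5  9.8 -5.8] 
w8 (270,) 250 [-17.3   6.9 -24.1] w8 (270,) 262 [-11.    7.4 -24.4] w8 (270,) 274 [ -4.9   7.3 -24.6] w8 (270,) 286 [  1.1   6.5 -24.7] w8 (270,) 298 [-12.8 -36.3 -18.7] w8 (270,) 310 [-12.4 -45.3 -17.6] w8 (270,) 322 [-11.2 -51.6 -16.8] w8 (270,) 334 [ -8.1 -53.9 -16.7] w8 (270,) 346 [ -4.7 -55.7 -16.6] w8 (270,) 358 [ -0.8 -56.8 -16.6] w8 (270,) 370 [  3.5 -57.1 -16.7] w8 (270,) 382 [  7.3 -58.3 -16.7] w8 (270,) 394 [ 65.1   8.  -27.3] w8 (270,) 406 [ 71.7   6.5 -27.4] w8 (270,) 418 [ 78.9   5.7 -27.5]
```

```bash
python3 -m handwheel '0 0 0 0 -0.3 0.05 0.7;0 0 0 0 -0.3 0.05 0.7;0 0 0 0 -0.3 0.05 0.7;0 0 0 0 0.4 0.05 0.7;0 0 0 0 0.6 0.05 0.7;0 0 0 0 0.6 0.05 0.7'
python3 - <<'E'
from h import *
o,g=snap('wrist','w11.png'); print(o['tcp_pos'],o['width'],o['ft_force'])
h=dict(np.load('pics/w11.npz'));h['tcp']=np.zeros(3);h['rot']=np.zeros(3)
for c in (275,285,295,300):
  for r in range(276,330,6):
    m=np.zeros((480,640),bool);m[r,c]=1
    P=depthpts(h,m)
    if len(P):print(c,r,(P[0]*1000).round(1),end=' ')
  print()
E
```

```text
time_s: 13.82
tcp_pos: [0.6278, 0.1583, 0.1717]
ee_rot: [-0.758, 1.348, -1.644]
ft_force: [0.4, 0.5, -0.2]
width: 0.0257
[0.6278 0.1583 0.1717] 0.02565305754418902 [ 0.3837  0.495  -0.1689]
275 276 [ -6.3   1.2 -21.7] 275 282 [ -3.4   0.7 -21.7] 275 288 [ -0.3   0.9 -21.9] 275 294 [-12.7 -32.6 -17.6] 275 300 [-12.6 -37.7 -17. ] 275 306 [-12.2 -41.7 -16.6] 275 312 [-12.6 -47.1 -15.9] 275 318 [-11.5 -49.4 -15.7] 275 324 [-12.4 -55.  -15. ] 
285 276 [ -7.8  -2.6 -16.6] 285 282 [ -5.2  -3.3 -16.6] 285 288 [ -1.7  -2.3 -16.8] 285 294 [-12.6 -32.5 -13.8] 285 300 [-12.6 -37.7 -13.3] 285 306 [-12.4 -42.1 -12.9] 285 312 [-10.8 -43.6 -12.9] 285 318 [ -9.3 -45.3 -12.7] 285 324 [ -8.2 -47.5 -12.6] 
295 276 [ -8.3  -3.8 -11.9] 295 282 [ -5.   -2.9 -12.1] 295 288 [ -2.2  -3.4 -12.1] 295 294 [  0.9  -3.1 -12.1] 295 300 [  4.4  -2.3 -12.3] 295 306 [  6.6  -4.2 -12.2] 295 312 [  9.5  -4.5 -12.2] 295 318 [ 14.9  -0.4 -12.6] 295 324 [ 19.8   2.7 -12.9] 
300 276 [-8.2 -3.6 -9.7] 300 282 [-5.3 -3.7 -9.7] 300 288 [-2.4 -3.8 -9.7] 300 294 [ 1.1 -2.8 -9.8] 300 300 [ 3.6 -4.  -9.8] 300 306 [ 7.1 -3.1 -9.9] 300 312 [ 9.6 -4.2 -9.9] 300 318 [ 13.4  -3.1 -10. ] 300 324 [ 18.2  -0.1 -10.2]
```

View pics/w11.png

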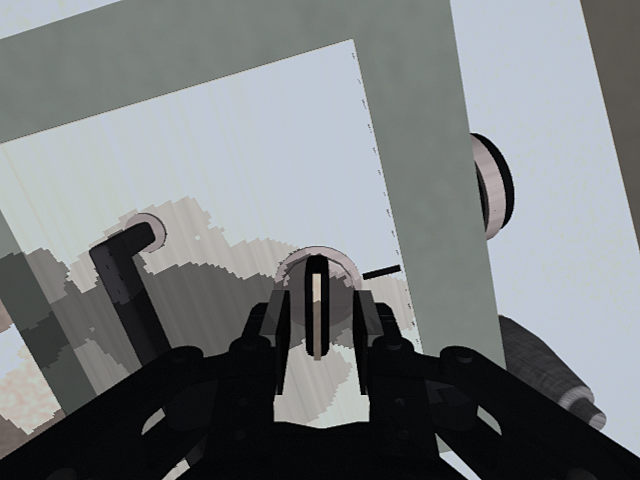

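```bash
python3 -m handwheel '0 0 0 0 0.5 -0.1 0.7;0 0 0 0 1.0 -0.1 0.7;0 0 0 0 1.0 -0.1 0.7'; python3 -m handwheel '0 0 0 0 0.3 0 0.7;0 0 0 0 0.6 0 0.7;0 0 0 0 0.6 0 0.7'
python3 - <<'E'
from h import *
o,g=snap('wrist','w12.png'); print(o['tcp_pos'],o['width'],o['ft_force'])
o,g=snap('scene','s12.png');
f=np.clip(g['frame'][110:230,320:460,::-1].astype(float)*2,0,255).astype(np.uint8)
cv2.imwrite('pics/s12z.png',cv2.resize(f,None,fx=5,fy=5,interpolation=cv2.INTER_CUBIC))
E
```

```text
time_s: 14.25
tcp_pos: [0.6292, 0.1582, 0.1615]
ee_rot: [-0.758, 1.348, -1.644]
ft_force: [-0.9, -0.5, -0.2]
width: 0.0257
time_s: 14.62
tcp_pos: [0.6308, 0.158, 0.1561]
ee_rot: [-0.757, 1.348, -1.644]
ft_force: [0.1, -0.1, 0.2]
width: 0.0256
[0.6308 0.158  0.1561] 0.025606189643438842 [ 0.0919 -0.0663  0.2085]
```

View pics/w12.png

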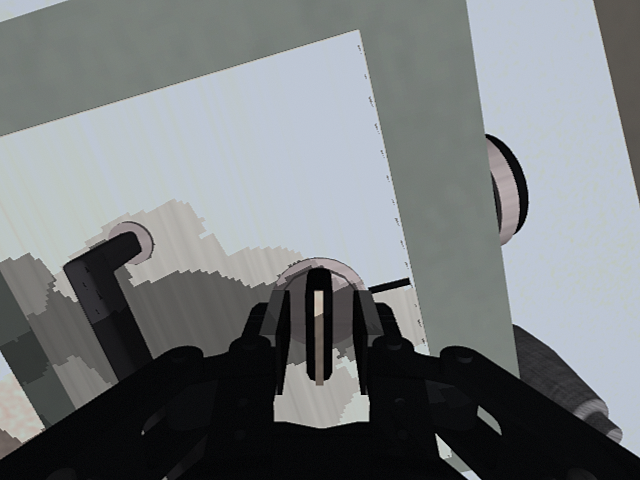

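View pics/s12z.png

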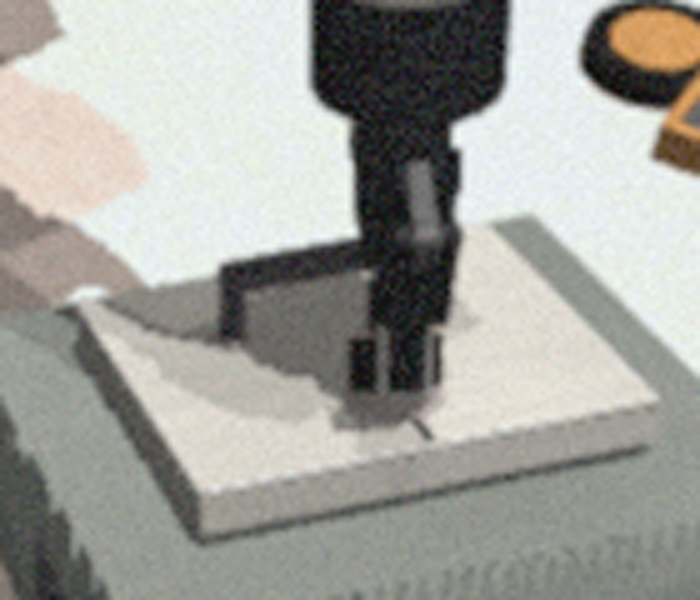

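```bash
python3 -m handwheel '0 0 0 0 0 0 1;0 0 0 0 0 0 1;0 0 0 0 0 0 1;0 0 0 0 0 0 1' 40
python3 - <<'E'
from h import *
o,g=snap('wrist','w13.png'); print(o['tcp_pos'],o['width'],o['ft_force'],o['wrist_torque'],o['joint_positions'])
E
```

```text
time_s: 15.22
tcp_pos: [0.6308, 0.1581, 0.1565]
ee_rot: [-0.757, 1.347, -1.644]
ft_force: [-0.8, 0.2, -0.1]
width: 0.0091
[0.6308 0.1581 0.1565] 0.009065802681071775 [-0.8131  0.167  -0.0952] [-0.0024  0.2813  0.0358] [ 0.1753  0.4906  1.4644 -0.1114  0.9623  0.7033]
```

View pics/w13.png

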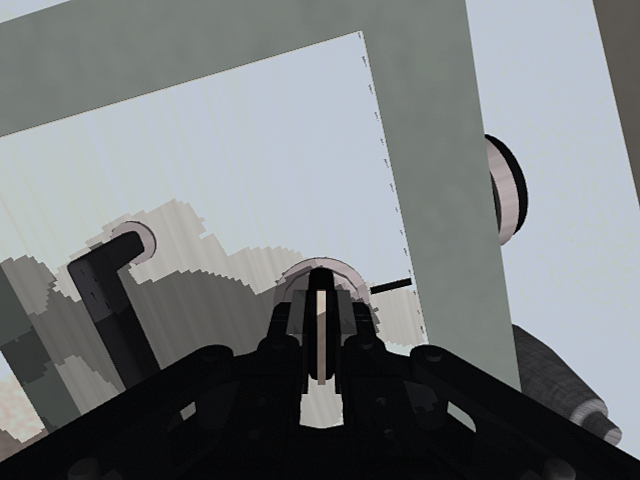

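```bash
python3 - <<'E'
from wing import *
h=dict(np.load('pics/w13.npz'));Rt2=R.from_rotvec(h['rot']).as_matrix()
print('axis in tool by cover pose',Rt2.T@(oc+Rc@[.043,0,.021]-h['tcp'])*1000)
h['tcp']=np.zeros(3);h['rot']=np.zeros(3)
for y in(-.043,-.045,-.047): W=onplane(h,[(321,267),(321,385)],[0,1,0],y);print(W*1000)
# foot circle arc extremes on foot plane
for r in range(262,290,4):
    m=np.zeros((480,640),bool);m[r,321]=1;print(r,(depthpts(h,m)*1000).round(1))
# index line direction: (372,291)-(411,281)
L=onplane(h,[(372,291),(411,281)],[0,1,0],-.015);print(L*1000)
E
```

```text
lean 8.59514988932995 cover in rim:  [[ 1.     -0.0003 -0.0004]
 [ 0.0003  1.      0.0004]
 [ 0.0004 -0.0004  1.    ]] pos [-0.0005  0.0004 -0.0183]
axis in tool by cover pose [  0.1887 -13.8     -0.8442]
[[-27.6274 -43.      -0.0851]
 [ 20.2225 -43.      -0.0444]]
[[-28.3877 -45.      -0.0864]
 [ 18.6865 -45.      -0.0462]]
[[-29.1481 -47.      -0.0876]
 [ 17.1505 -47.      -0.0481]]
262 [[-19.1 -14.6  -0.1]]
266 [[-17.5 -15.1  -0.1]]
270 [[-19.8 -25.8  -0.1]]
274 [[-19.3 -28.6  -0.1]]
278 [[-19.  -32.   -0.1]]
282 [[-19.  -35.7  -0.1]]
286 [[-18.8 -39.   -0.1]]
[[ -5.9754 -15.      21.8923]
 [-10.6321 -15.      38.3621]]
```

```bash
python3 -m handwheel '0 0.16 0 0 0 0 1;0 0.32 0 0 0 0 1;0 0.48 0 0 0 0 1;0 0.64 0 0 0 0 1;0 0.8 0 0 0 0 1;0 0.96 0 0 0 0 1;0 1.12 0 0 0 0 1;0 1.24 0 0 0 0 1;0 1.32 0 0 0 0 1;0 1.32 0 0 0 0 1;0 1.32 0 0 0 0 1'
python3 - <<'E'
from h import *
o,g=snap('wrist','w14.png'); print(o['tcp_pos'],o['width'],o['ft_force'],o['wrist_torque'],o['joint_positions'])
E
```

```text
time_s: 16.65
tcp_pos: [0.631, 0.1577, 0.1565]
ee_rot: [0.512, 2.153, -2.207]
ft_force: [-0.1, -1.9, 1.6]
width: 0.0086
[0.631  0.1577 0.1565] 0.008620575051025208 [-0.0715 -1.8614  1.5957] [-0.317   0.1898 -0.1047] [ 0.1749  0.4907  1.4643 -0.1118  0.9621  2.0219]
```

View pics/w14.png

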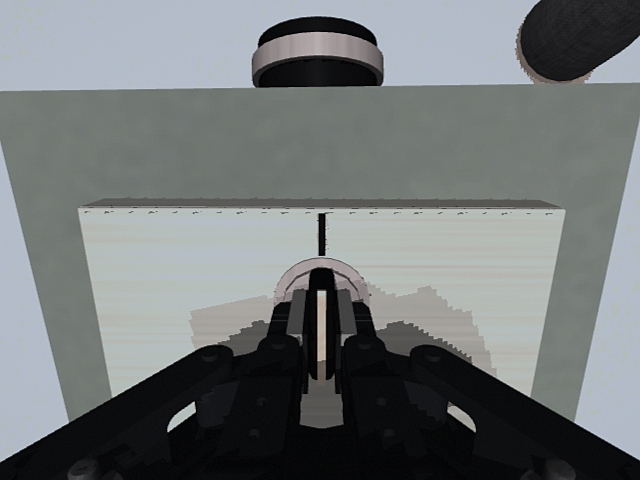

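```bash
python3 -m handwheel '0 0 0 0 0 0 0.7;0 0 0 0 0 0 0.7;0 0 0 0 0 0 0.7;0 0 0 0 -4 0 0.7;0 0 0 0 -8 0 0.65;0 0 0 0 -8 0 0.65'
python3 - <<'E'
from h import *
o,g=snap('wrist','w15.png'); print(o['tcp_pos'],o['width'],o['ft_force'])
E
```

```text
time_s: 17.45
tcp_pos: [0.6133, 0.1628, 0.2383]
ee_rot: [0.52, 2.152, -2.2]
ft_force: [0.2, 0.1, 0.3]
width: 0.0301
[0.6133 0.1628 0.2383] 0.030057736727822477 [0.2269 0.0667 0.3415]
```

View pics/w15.png

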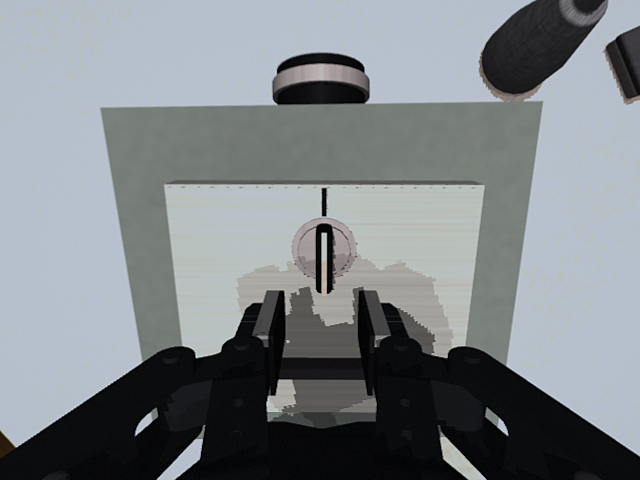

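```bash
python3 - <<'E'
from wing import *
rel(*wpose(0,.065,x=-.025))
E
```

```text
lean 8.59514988932995 cover in rim:  [[ 1.     -0.0003 -0.0004]
 [ 0.0003  1.      0.0004]
 [ 0.0004 -0.0004  1.    ]] pos [-0.0005  0.0004 -0.0183]
row [-0.0012 -1.5852 -0.0035] [6.975 0.244 0.139]
```

```bash
python3 -m handwheel '0 -0.17 0 1 -1 0 0.65;0 -0.34 0 2 -1 0 0.65;0 -0.51 0 3 -1 0 0.65;0 -0.68 0 4 -1 0 0.65;0 -0.85 0 5 -1 0 0.65;0 -1.02 0 6 -1 0.1 0.65;0 -1.19 0 6.97 -1 0.14 0.65;0 -1.36 0 6.97 -0.5 0.14 0.65;0 -1.53 0 6.97 0.24 0.14 0.65;0 -1.585 -0.003 6.97 0.24 0.14 0.65;0 -1.585 -0.003 6.97 0.24 0.14 0.65'
python3 - <<'E'
from wing import *
o,g=snap('wrist','w16.png'); print(o['tcp_pos'],o['width'],o['ft_force'])
rel(*wpose(0,.065,x=-.025))
E
```

```text
time_s: 18.88
tcp_pos: [0.5458, 0.1755, 0.2134]
ee_rot: [-0.943, 1.162, -1.485]
ft_force: [-0.1, -0.7, -0.1]
width: 0.0297
lean 8.59514988932995 cover in rim:  [[ 1.     -0.0003 -0.0004]
 [ 0.0003  1.      0.0004]
 [ 0.0004 -0.0004  1.    ]] pos [-0.0005  0.0004 -0.0183]
[0.5458 0.1755 0.2134] 0.029663716489214578 [-0.1021 -0.7339 -0.0939]
row [ 0.0036 -0.0015  0.0026] [-0.065 -0.228  0.133]
```

View pics/w16.png

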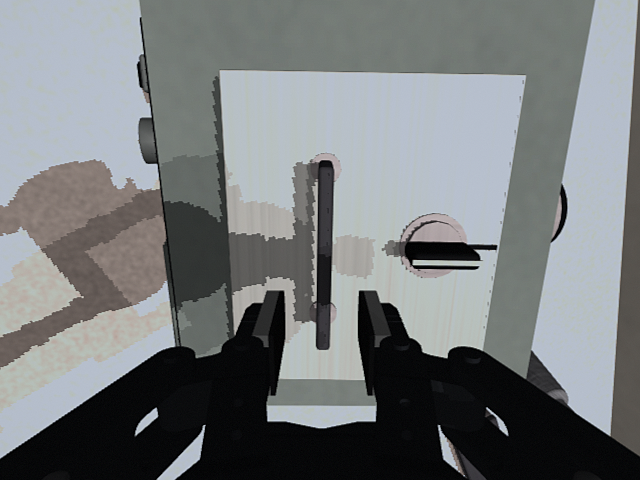

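```bash
python3 - <<'E'
from cov import *
n,c,C,k,s=fit('pics/w16.npz',[(220,70),(526,74)],[[(345,85),(510,85),(495,200),(345,200)],[(230,85),(290,85),(290,280),(240,290)]])
M,o=covframe(n,C);g=dict(np.load('pics/w16.npz'));Rt=R.from_rotvec(g['rot']).as_matrix()
print(M,o*1000,'cover in rim',RR.T@Rt@M,RR.T@(g['tcp']+Rt@o-RIMC)*1000)
print('handle mid in tool mm',(o+M@[-.025,0,.052])*1000,'sheet',(o+M@[-.025,0,.021])*1000)
E
```

```text
[[ 0.0116 -0.9999  0.0027]
 [-0.0043 -0.0027 -1.    ]
 [ 0.9999  0.0116 -0.0043]] [-2.3416 83.2759 27.7685] cover in rim [[ 0.9999  0.0121 -0.0005]
 [-0.0121  0.9999  0.0006]
 [ 0.0006 -0.0005  1.    ]] [  0.3571   1.7796 -18.2748]
handle mid in tool mm [-2.4931 31.3834  2.5466] sheet [-2.5757 62.383   2.68  ]
```

```bash
python3 -m handwheel '0.004 0.0116 0.003 -0.2 3 0.2 0.65;0.004 0.0116 0.003 -0.2 5 0.2 0.65;0.004 0.0116 0.003 -0.2 6.5 0.2 0.65;0.004 0.0116 0.003 -0.2 7 0.2 0.65;0.004 0.0116 0.003 -0.2 7 0.2 0.65'
python3 -m handwheel '0 0 0 0 0 0 1;0 0 0 0 0 0 1;0 0 0 0 0 0 1;0 0 0 0 0 0 1' 60
python3 - <<'E'
from h import *
o,g=snap('wrist','w17.png'); print(o['tcp_pos'],o['width'],o['ft_force'],o['wrist_torque'])
E
```

```text
time_s: 19.55
tcp_pos: [0.5651, 0.1735, 0.1474]
ee_rot: [-0.929, 1.166, -1.492]
ft_force: [0.7, -0.3, -0.2]
width: 0.0301
time_s: 20.05
tcp_pos: [0.5652, 0.1737, 0.1478]
ee_rot: [-0.928, 1.165, -1.492]
ft_force: [-0.9, 0.0, 2.4]
width: 0.0067
[0.5652 0.1737 0.1478] 0.006672168607420182 [-0.9336  0.044   2.4203] [ 0.1059  0.2144 -0.0391]
```

View pics/w17.png

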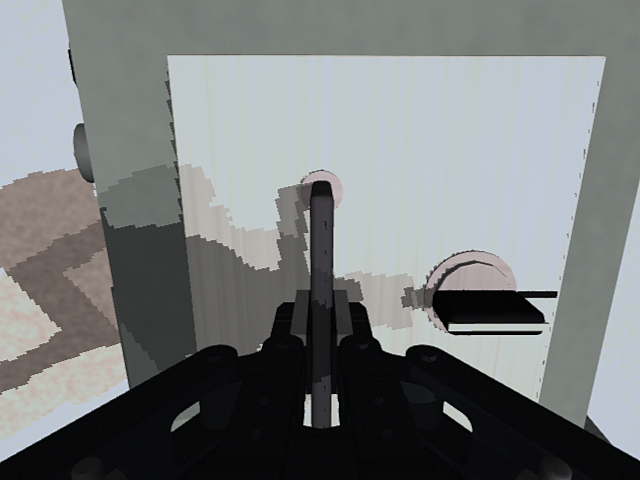

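```bash
for i in 1; do python3 -m handwheel '0 0 0 0 0.1 0 1;0 0 0 0 0.2 0 1;0 0 0 0 0.2 0 1'; done
python3 - <<'E'
from h import *
o=monitor.get_obs();print(o['ft_force'],o['ft_force']@RR,o['wrist_torque'], o['tcp_pos'])
E
```

```text
time_s: 20.48
tcp_pos: [0.5656, 0.1736, 0.1462]
ee_rot: [-0.928, 1.165, -1.492]
ft_force: [-4.4, 0.8, 7.1]
width: 0.0064
[-4.3772  0.7659  7.0724] [-2.5979 -0.1609  7.9367] [ 0.106   0.5145 -0.1075] [0.5656 0.1736 0.1462]
```

```bash
python3 -m handwheel '0 0 0 0 0.1 0 1;0 0 0 0 0.15 0 1;0 0 0 0 0.15 0 1'
python3 - <<'E'
from h import *
o=monitor.get_obs();print(o['ft_force']@RR,o['wrist_torque'], o['tcp_pos'])
E
python3 -m handwheel '0 0 0 0 0.1 0 1;0 0 0 0 0.1 0 1'
python3 - <<'E'
from h import *
o=monitor.get_obs();print(o['ft_force']@RR,o['wrist_torque'], o['tcp_pos'])
E
```

```text
time_s: 20.85
tcp_pos: [0.5658, 0.1736, 0.1456]
ee_rot: [-0.928, 1.165, -1.492]
ft_force: [-8.1, 0.6, 13.0]
width: 0.0064
[-4.6341 -1.0754 14.5834] [-0.0093  0.8252 -0.1934] [0.5658 0.1736 0.1456]
time_s: 21.1
tcp_pos: [0.5658, 0.1736, 0.1456]
ee_rot: [-0.927, 1.165, -1.492]
ft_force: [-12.0, -1.0, 20.4]
width: 0.0063
[-6.2646 -3.4853 22.5949] [-0.1295  1.3364 -0.1333] [0.5658 0.1736 0.1456]
```

```bash
python3 -m handwheel '0 0 0 0 0.05 0 1;0 0 0 0 0.05 0 1;0 0 0 0 0.05 0 1;0 0 0 0 0.05 0 1'
python3 - <<'E'
from cov import *
o,g=snap('wrist','w18.png');print(o['ft_force']@RR,o['wrist_torque'], o['tcp_pos'],o['width'])
for f in('w17','w18'):
    n,c,C,k,s=fit(f'pics/{f}.npz',[(167,55),(605,57)],[[(345,75),(585,75),(560,200),(345,200)],[(180,75),(280,75),(280,270),(200,285)]])
    M,oo=covframe(n,C);h=dict(np.load(f'pics/{f}.npz'));Rt=R.from_rotvec(h['rot']).as_matrix()
    print(f,'cover in rim',RR.T@Rt@M,RR.T@(h['tcp']+Rt@oo-RIMC)*1000)
o,g=snap('scene','s18.png');
f=np.clip(g['frame'][110:230,320:460,::-1].astype(float)*2,0,255).astype(np.uint8)
cv2.imwrite('pics/s18z.png',cv2.resize(f,None,fx=5,fy=5,interpolation=cv2.INTER_CUBIC))
E
```

```text
time_s: 21.6
tcp_pos: [0.5658, 0.1736, 0.1455]
ee_rot: [-0.927, 1.165, -1.492]
ft_force: [-14.9, -0.5, 22.9]
width: 0.0063
[-8.4938 -3.5763 25.7522] [-0.181   1.5361 -0.2018] [0.5658 0.1736 0.1455] 0.006305583094363693
w17 cover in rim [[ 0.9999  0.0146 -0.0005]
 [-0.0146  0.9999  0.0006]
 [ 0.0005 -0.0006  1.    ]] [  0.8613   1.4656 -18.7691]
w18 cover in rim [[ 0.9999  0.0143 -0.0004]
 [-0.0143  0.9999  0.0002]
 [ 0.0004 -0.0002  1.    ]] [  0.984    1.5082 -21.1389]
```

View pics/w18.png

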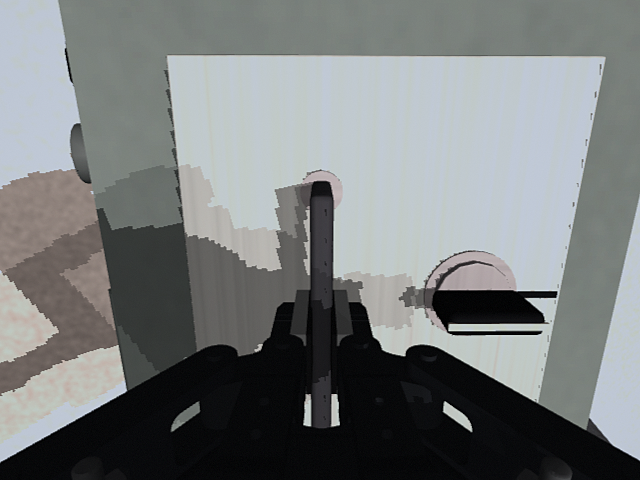

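View pics/s18z.png

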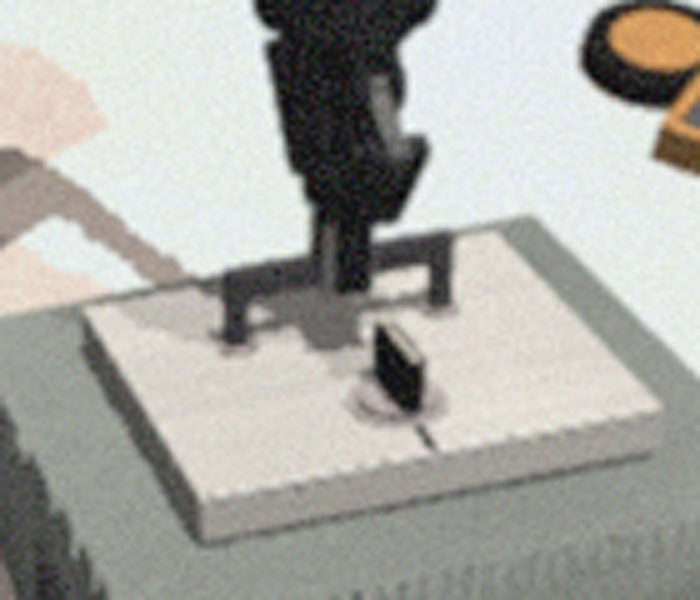

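```bash
python3 -m handwheel '0 0 0 0 0 0 1;0 0 0 0 0 0 1;0 0 0 0 0 0 1;0 0 0 0 0 0 1'
python3 - <<'E'
from h import *
o=monitor.get_obs();print(o['ft_force']@RR,abs(o['joint_vel']).max())
print(env.job_done())
E
```

```text
time_s: 22.2
tcp_pos: [0.5658, 0.1736, 0.1455]
ee_rot: [-0.927, 1.165, -1.492]
ft_force: [-13.9, -1.1, 23.3]
width: 0.0064
[-7.3521 -3.9891 25.8881] 0.0017576709736761846
the job is handed in; nothing more can be done
None
```

The cover is on the rim with its fastener uphill and locked. I handed the job in at 22.2 s with the gripper still holding the handle and pressing the cover down. The system reports no verdict, so what follows is from my own last checks.

**Final state**
- **Cover:** parallel to the rim within about 0.001 rad in tilt, and turned about 0.014 rad within its play.
- **Gasket:** the press moved the cover down about 2.4 mm. With the squeeze already there, that is about 4 mm in all. Near the end the force rose about 8 N for 1 mm of commanded push with no movement, so the cover is against the metal.
- **Push:** about 26 N square to the slope, far below the 80 N limit, with the arm at rest.
- **Fastener:** the slot lies in line with the index line to about 1° in the wrist picture.
- **Bystanders:** I never touched them on purpose and felt no unexpected contact. I did not re-measure their positions at the end.

**What failed or disagreed**
- **Finger reach:** the depth pictures show the fingertips about 27 mm short of the stated tool point. The first handle grasp therefore held only by the tips, and the cover sagged 8–10° while I carried it. I corrected for that before setting it down.
- **First try at the wing:** for the same reason the fingers shut above it. I went about 2 cm lower and then gripped it properly.
- **Cover height:** measured against my rim estimate, the cover reads 21.1 mm below the rim origin when pressed, not 22 mm. A separate reading put that estimate about 1 mm too low, which would explain the gap.

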